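# Load and press covers on a rotary indexing fixture

## Robot

A 6-joint arm with a two-finger parallel gripper is mounted at the origin on the work surface. World frame = base frame: x ahead of the robot, y to its left, z up, the work surface at z = 0. Lengths are in m, angles in rad, forces in N, time in s.
With the tool pointing down it reaches from about 0.275 to 0.75 m from the base axis. Payload 10.2 kg.
Tool frame: the origin (TCP) lies midway between the tips of the shut fingers; the grasp point (between the pads) lies 19 mm behind it; x points along the fingers, y is the direction in which the jaws open and shut, and the axes are right-handed (so a half turn about x gives the same grasp; the last joint's range is limited). The gripper opens to 88 mm and grips with 3 to 60 N. Pads are 18 mm wide; open, the fingers measure 123 mm over their backs; the gripper's body (75 mm by 187 mm) begins 45 mm behind the grasp point.
Start: joints at [1.079, 0.313, 1.498, -0, 1.331, -0.223], TCP at [0.139, 0.506, 0.239] pointing down, gripper open.
Joint ranges: [-2.94, 2.94], [-0.97, 2.17], [0.19, 2.56], [-1.23, 4.37], [0.02, 3.11], [-2.88, 2.88]. Speed limits (rad/s): [2.39, 2.39, 3.01, 3.14, 3.14, 3.14].

## Interface

Orientations are given as a unit quaternion [w, x, y, z].
In Python, from station import get_state, capture, calibration, r gives the robot as it stands.
- The arm moves only by the tool step_arm, never from a script. Its argument "series" is a list of rows, each a list of 7 numbers: the shift along the tool's x, y, z in cm, then the turn, a rotation vector about the tool's x, y, z in degrees, then the finger opening in cm, from 0 to 8.81. A call has 1 to 5 rows; each row is the pose to reach, as a shift and turn from the pose measured when the call began, along the tool's axes at that moment; what a row does not reach only later rows make up. A row lasts 1/8 s, in which the tool goes at most 62.5 mm and 10.7 degrees, less where a joint would pass 70% of its speed; a pose out of reach is approached as far as the arm can. A call with a gripper value outside its range is refused whole. The fingers move at their own pace and stop on an object; "grip_force" is the grip in N (left out, the last holds). Time passes only in rows, so rows that repeat a pose let the fingers close. It gives the time, the measured TCP pose, the force and the opening at its end, in the units of the state.
- get_state(): the state, without advancing time (a new reading comes with each control period).
- capture(name): name is "scene" or "top" or "wrist"; returns (picture, depth): 400x640x3 uint8, red, green, blue; 400x640 float32, m along the optical axis (not along the pixel's ray), 0 where there is no reading.
- calibration(name): a dict with "fovy" (degrees; the focal length in pixels is half the picture's height over the tangent of half this angle, whatever the lens; pixels are square), "cx", "cy" (the principal point, pixels), "k1" (the pictures are not rectified: a ray, as slopes to the right and down, at radius r is drawn at 1 + k1 r^2 times it, then the intrinsics apply), "extrinsics" (4x4, takes a point from camera to world coordinates); the wrist camera has in their place "hand_eye" (4x4, takes a point from camera to tool coordinates, whose origin is the TCP and whose axes are the tool frame's). Camera axes: x right, y down, z forward; pixel columns grow to the right and rows downward; lengths in m; the calibration is good to about 2 mm. A picture is of the moment at which its call begins: read the wrist's pose just before it. calibration takes no time and is no camera call.
- r.close_job(): hands the job in, once; it reports no verdict.
The state is a dict: "t": time; "joint_pos": joint angles; "qvel": joint speeds; "tau": joint torques, N m; "tcp_pos": TCP position; "tcp_rot": TCP orientation; "ft_force": force on the tool from outside, world axes, zero at the start; "ft_torque": the same for the moment, N m; "opening": finger opening in m.
Only numpy, scipy, OpenCV 4.12 (cv2) and the standard library are available. Lean on these libraries where they do the work, as an engineer would, in place of code of your own. Each camera call takes 0.05 s, during which the arm holds its last target.

## Task

Load every loose junction-box cover into the rotary dial: lay a cover, hood up, in the empty nest at the loading pointer (the side towards the robot) and press it down until it sits level and fully home; then turn the dial by its posts one detent anticlockwise (seen from above), so that the next empty nest comes to the pointer, and load the next cover in the same way. Load only at the pointer, index only between covers, so that the last cover ends pressed home at the pointer with the dial settled in its detent, and leave the wire spool, bin and screwdriver alone.

Things in the scene. Friction and masses are not known exactly. Their poses are not given: they have to be found in the camera images.
- cover1: a flat grey plastic junction-box cover, plate 60 (its x) x 90 (its y) x 9 mm, with one central raised block (the hood) 22 (x) x 46 (y) x 22 mm on top, so 31 mm high in all; about 0.12 kg; origin at the centre of its underside, z up out of the hood; the same turned by half a turn. May be absent
- cover2: a flat grey plastic junction-box cover, plate 60 (its x) x 90 (its y) x 9 mm, with one central raised block (the hood) 22 (x) x 46 (y) x 22 mm on top, so 31 mm high in all; about 0.12 kg; origin at the centre of its underside, z up out of the hood; the same turned by half a turn. May be absent (cover 2 of up to 4)
- cover3: a flat grey plastic junction-box cover, plate 60 (its x) x 90 (its y) x 9 mm, with one central raised block (the hood) 22 (x) x 46 (y) x 22 mm on top, so 31 mm high in all; about 0.12 kg; origin at the centre of its underside, z up out of the hood; the same turned by half a turn. May be absent (cover 3 of up to 4)
- cover4: a flat grey plastic junction-box cover, plate 60 (its x) x 90 (its y) x 9 mm, with one central raised block (the hood) 22 (x) x 46 (y) x 22 mm on top, so 31 mm high in all; about 0.12 kg; origin at the centre of its underside, z up out of the hood; the same turned by half a turn. May be absent (cover 4 of up to 4)
- indexer: the fixture's fixed grey base, 210 x 210 x 34 mm, under the dial; origin under its centre, on the dial's axis; its -x axis points to the loading pointer, a short dark steel peg and bracket at the dial's robot-side edge, 163 mm from the axis and 50 mm high
- hub (a point): centre of the dial's flat top face (60 mm above the bench), axes as the base. Dial: radius 143 mm, four nests at 90 degrees, centres 88 mm from the axis, the loading one at -x; midway between them (on this frame's diagonals in a detent) four upright round steel posts to turn it by, 16 mm diameter, 120 mm from the axis, tops 60 mm above the top face
- load (a point): centre of the nest at the pointer, fixed on the base, axes as the base. A nest is a recess 66 (radial) x 96 mm (tangential) with a stiff black pad. The point is where a cover's underside is when fully home (9 mm below the top face, plate flush with it). A fresh pad holds a cover 6 mm proud until pushed with over 8 N (12 to 20 N is plenty); it then stays down
- step1 (a point): where a nest loaded at the pointer stands after 1 index step anticlockwise (the robot's right); fixed on the base, same height and axes as load. Covers lie with their long (y) axis tangential to the dial: along this y at load and step2, along this x at step1 and step3
- step2 (a point): where a nest loaded at the pointer stands after 2 index steps anticlockwise (the far side); fixed on the base, same height and axes as load. Covers lie with their long (y) axis tangential to the dial: along this y at load and step2, along this x at step1 and step3
- step3 (a point): where a nest loaded at the pointer stands after 3 index steps anticlockwise (the robot's left); fixed on the base, same height and axes as load. Covers lie with their long (y) axis tangential to the dial: along this y at load and step2, along this x at step1 and step3
- dial (a joint): angle of the dial, rad, growing anticlockwise seen from above; 0 at the start, detents every pi/2. A spring detent pulls it to the nearest detent; about 0.5 N m is needed to leave one. It can turn on without limit
- spool: bystander: wire spool, 84 mm diameter, 65 mm high, standing; origin at its foot
- bin: bystander: open blue plastic bin 80 x 100 x 50 mm; origin under its centre
- driver: bystander: screwdriver lying flat
Not all that is in view belongs to the job. Leave any green or red look-alike of the cover4 alone.

How it is judged:
By the outcome, as a careful person would: the job done as asked, in the order asked, and still so for the second after the job is handed in, with the robot touching nothing.
Of cover1, cover2, cover3, cover4 only 3 to 4 are there at a start; the rules pass over those that are not, and their reading is None.
At some moment in a run one of cover1, cover2, cover3, cover4 may be knocked a few centimetres aside while the robot is not near it.
Once in a run the grip may slacken for a moment while it holds something.
It also fails if it takes over 210 s, if anything falls off the work surface, if the arm or the gripper's body presses on something with over 40 N, if the wrist force passes 120 N, or if a joint passes its speed limit or range.

## Working session

There is one attempt and no reset: what is moved stays moved. The work goes in short steps, Python scripts to look and compute and a tool call to move; the robot and the scene stay as the last step left them, time stands still between calls to the robot, and variables do not carry over. Pictures are saved under pics/ and viewed, and the job is handed in when it is done.

Besides the shell and the picture viewer there is one more tool, called as name(argument=value, ...) on one line, values as JSON. step_arm: Moves the arm, as the interface text tells. Its arguments: {"type":"object","properties":{"series":{"type":"array"},"grip_force":{"type":"number"}},"required":["series"]}

```bash
mkdir -p pics; ls; python3 - <<'E'
from station import get_state, capture, calibration, r
import cv2
print(get_state())
for n in ["scene","top","wrist"]:
    c=calibration(n); print(n,c)
    p,d=capture(n); cv2.imwrite(f"pics/{n}0.png",p[:,:,::-1])
    import numpy as np; np.save(f"pics/{n}0_d.npy",d)
E
```

```text
pics
{'t': 0.0, 'joint_pos': array([ 1.07857266e+00,  3.13429575e-01,  1.49844371e+00, -1.80529459e-05,
        1.33097253e+00, -2.23370860e-01]), 'qvel': array([ 0.00192636,  0.00308295, -0.00054797, -0.0015472 , -0.00017403,
       -0.00015431]), 'tau': array([-1.06767307e-03, -4.02217054e+01, -2.52265871e+01,  6.93681836e-02,
        3.53836454e-02, -7.85655538e-05]), 'tcp_pos': array([0.13933594, 0.50591816, 0.23816902]), 'tcp_rot': array([ 0.70057823,  0.09434911,  0.70087695, -0.09518345]), 'ft_force': array([ 0.56718713, -0.15937614,  0.41256674]), 'ft_torque': array([-0.01674035,  0.04431095, -0.03743623]), 'opening': 0.08835775741492959}
scene {'fovy': 45.41299787349064, 'cx': 321.1109639126768, 'cy': 198.66068475138314, 'k1': -0.14857391063790878, 'extrinsics': array([[-0.63333598,  0.63251198, -0.44588578,  1.08740383],
       [ 0.77376105,  0.52753769, -0.35071044,  0.49999359],
       [ 0.013393  , -0.56712659, -0.82352174,  1.18184149],
       [ 0.        ,  0.        ,  0.        ,  1.        ]])}
top {'fovy': 47.84495049071441, 'cx': 324.2267804209144, 'cy': 191.04804745985086, 'k1': -0.007021752169154337, 'extrinsics': array([[-0.01373872, -0.98808701,  0.1532818 ,  0.24217673],
       [-0.99990107,  0.01311406, -0.00508559,  0.02166903],
       [ 0.00301486, -0.1533365 , -0.98816943,  1.68709668],
       [ 0.        ,  0.        ,  0.        ,  1.        ]])}
wrist {'fovy': 61.70238800190039, 'cx': 320.7143295890989, 'cy': 200.8586827654131, 'k1': -0.06232551811433562, 'hand_eye': array([[ 6.30431729e-04, -3.08052430e-01,  9.51369173e-01,
        -1.46338177e-01],
       [ 9.99999234e-01,  1.20787599e-03, -2.71547701e-04,
        -1.32244304e-04],
       [-1.06548505e-03,  9.51368615e-01,  3.08052956e-01,
        -7.98091264e-02],
       [ 0.00000000e+00,  0.00000000e+00,  0.00000000e+00,
         1.00000000e+00]])}
```

View pics/scene0.png

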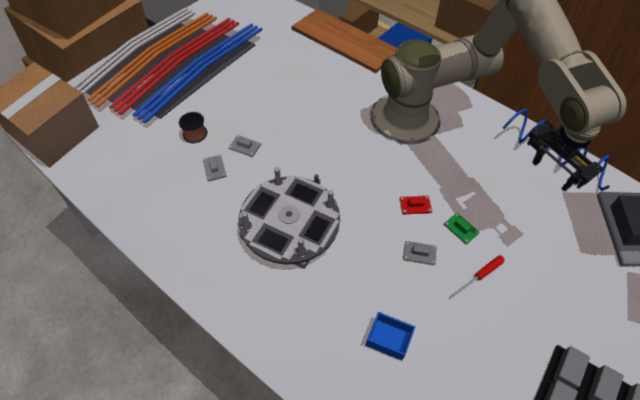

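View pics/top0.png

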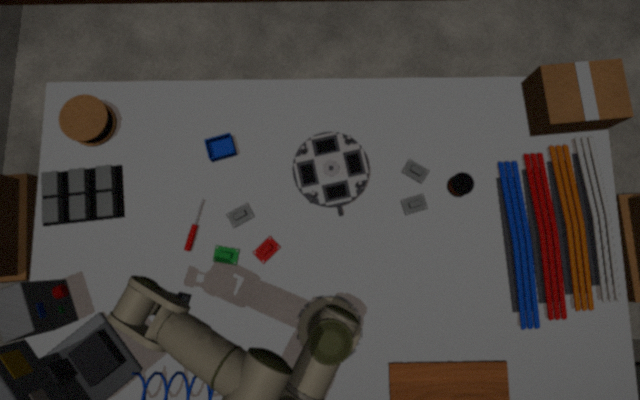

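View pics/wrist0.png

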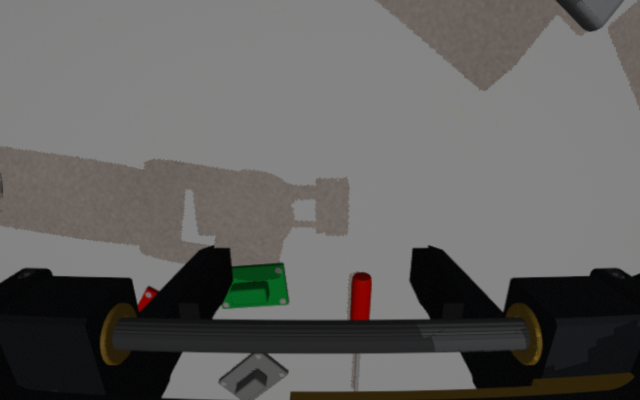

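Three grey covers, at top-view (240,215), (414,205) and (415,170). The dial is at (332,169) with the pointer at (340,210). The green and red look-alikes stay where they are. Next I'll write helpers and get a coarse localization.

```bash
cat > h.py <<'E'
import numpy as np, cv2
from scipy.spatial.transform import Rotation as Rn
from station import get_state, capture, calibration, r
def K(n):
    c=calibration(n); f=200/np.tan(np.radians(c["fovy"])/2)
    return c,f
def Rt(s=None):
    s=s or get_state(); w,x,y,z=s["tcp_rot"]
    T=np.eye(4); T[:3,:3]=Rn.from_quat([x,y,z,w]).as_matrix(); T[:3,3]=s["tcp_pos"]; return T
def ext(n,s=None):
    c=calibration(n)
    return Rt(s)@c["hand_eye"] if n=="wrist" else c["extrinsics"]
def rays(n,uv):
    c,f=K(n); uv=np.atleast_2d(uv).astype(float)
    d=(uv-[c["cx"],c["cy"]])/f; m=d.copy()
    for _ in range(20): m=d/(1+c["k1"]*(m**2).sum(1,keepdims=True))
    return np.c_[m,np.ones(len(m))]
def proj(n,P,E):
    c,f=K(n); P=np.atleast_2d(P); q=(P-E[:3,3])@E[:3,:3]
    m=q[:,:2]/q[:,2:]; m=m*(1+c["k1"]*(m**2).sum(1,keepdims=True))
    return m*f+[c["cx"],c["cy"]]
def onplane(n,uv,z,E):
    d=rays(n,uv)@E[:3,:3].T; o=E[:3,3]
    return o+d*((z-o[2])/d[:,2])[:,None]
def cloud(n,depth,E):
    v,u=np.mgrid[0:400,0:640]; q=rays(n,np.c_[u.ravel(),v.ravel()])*depth.reshape(-1,1)
    return (q@E[:3,:3].T+E[:3,3]).reshape(400,640,3)
def snap(n,name):
    s=get_state(); p,d=capture(n); cv2.imwrite(f"pics/{name}.png",p[:,:,::-1]); np.save(f"pics/{name}.npy",d)
    E=ext(n,s); np.save(f"pics/{name}_E.npy",E); return p,d,E,s
def down(yaw):
    # tool x down, tool y (jaws) at world angle yaw
    x=np.array([0,0,-1.]); y=np.array([np.cos(yaw),np.sin(yaw),0]); return np.c_[x,y,np.cross(x,y)]
def go(pos,yaw):
    """row in cm/deg from the measured pose to TCP pos with jaw axis yaw (mod pi, nearest)"""
    T=Rt(); best=None
    for k in (0,np.pi):
        rv=Rn.from_matrix(T[:3,:3].T@down(yaw+k)).as_rotvec(degrees=True)
        if best is None or np.linalg.norm(rv)<np.linalg.norm(best): best=rv
    d=T[:3,:3].T@(np.array(pos)-T[:3,3])*100
    print("row",np.round(d,2),np.round(best,1),"j6",round(get_state()["joint_pos"][5],2)); return d,best
def st():
    s=get_state(); T=Rt(s); y=T[:3,1]
    print("t%.2f"%s["t"],"tcp",np.round(s["tcp_pos"],4),"jawyaw",round(np.degrees(np.arctan2(y[1],y[0])),1),"down",np.round(T[:3,0],3),"F",np.round(s["ft_force"],1),"op",round(s["opening"],4),"q",np.round(s["joint_pos"],2))
E
python3 - <<'E'
from h import *
st()
for n in ("top","scene"):
    p=cv2.imread(f"pics/{n}0.png"); d=np.load(f"pics/{n}0_d.npy"); E=ext(n); X=cloud(n,d,E)
    hsv=cv2.cvtColor(p,cv2.COLOR_BGR2HSV)
    z=X[...,2]; print(n,"table z",np.median(z[(abs(X[...,0]-.4)<.15)&(abs(X[...,1])<.3)]))
    m=((z>0.004)&(z<0.045)&(X[...,0]>.2)&(X[...,0]<.85)&(abs(X[...,1])<.6)).astype(np.uint8)
    k,l,s,c=cv2.connectedComponentsWithStats(m)
    for i in range(1,k):
        if s[i,4]>60:
            q=X[l==i]; print(np.round(c[i]),s[i,4],"xyz",np.round(q.mean(0),3),"zmax",round(q[:,2].max(),3),"hsv",np.median(hsv[l==i],0), cv2.minAreaRect((q[:,:2]*1000).astype(np.float32)))
    m=(z>0.052)&(z<0.068)&(X[...,0]>.35)&(X[...,0]<.95)&(abs(X[...,1])<.3)
    q=X[m]; print("dial",q.mean(0),cv2.minEnclosingCircle((q[:,:2]*1000).astype(np.float32)))
    m=(z>0.1)&(z<0.13)&(X[...,0]>.35)&(X[...,0]<.95)&(abs(X[...,1])<.3)
    k,l,s,c=cv2.connectedComponentsWithStats(m.astype(np.uint8))
    for i in range(1,k): print("post",c[i],s[i,4],X[l==i].mean(0))
E
```

```text
t0.15 tcp [0.1394 0.506  0.2383] jawyaw 74.6 down [-0.    -0.001 -1.   ] F [-0.3  0.2 -0.2] op 0.0884 q [ 1.08  0.31  1.5  -0.    1.33 -0.22]
top table z 0.0011019188629729504
[221. 148.] 476 xyz [0.674 0.403 0.016] zmax 0.045 hsv [109. 213.  82.] ((681.1724853515625, 398.45989990234375), (143.70098876953125, 112.32038116455078), 10.813369750976562)
[416. 171.] 356 xyz [ 0.572 -0.334  0.013] zmax 0.039 hsv [40.  7. 66.] ((578.7914428710938, -340.5689392089844), (105.45468139648438, 85.0854721069336), 55.859561920166016)
[453. 190.] 79 xyz [ 0.5   -0.47   0.018] zmax 0.043 hsv [ 11. 158.  31.] ((496.3079833984375, -475.5765075683594), (82.07263946533203, 40.31547164916992), 44.368709564208984)
[193. 230.] 305 xyz [0.361 0.5   0.018] zmax 0.036 hsv [  2. 137.  91.] ((387.2828674316406, 497.57415771484375), (37.65080642700195, 229.770751953125), 74.21897888183594)
[414. 204.] 359 xyz [ 0.448 -0.322  0.013] zmax 0.042 hsv [40.  7. 68.] ((446.7769775390625, -318.2674865722656), (71.44063568115234, 117.69625854492188), 23.7314510345459)
[240. 215.] 402 xyz [0.415 0.327 0.014] zmax 0.043 hs
[... 2284 characters left out ...]
.398 0.012] zmax 0.045 hsv [109. 216. 175.] ((668.5198974609375, 399.9451904296875), (68.89932250976562, 93.58255767822266), 18.83856964111328)
[384. 350.] 222 xyz [0.711 0.413 0.025] zmax 0.045 hsv [109. 225.  77.] ((711.8853149414062, 413.0038146972656), (6.142323970794678, 100.22218322753906), 15.983858108520508)
dial [ 0.58417117 -0.00738389  0.05935306] ((568.97216796875, -11.671627044677734), 152.8277587890625)
post [276.975 170.9  ] 40 [ 0.51565745 -0.11069439  0.11440555]
post [330.55555556 193.73333333] 45 [0.48062866 0.05513727 0.11500716]
post [244.43181818 215.52272727] 44 [ 0.68207989 -0.07579957  0.11540601]
post [300.45652174 241.67391304] 46 [0.64699873 0.08982469 0.1154717 ]
```

```bash
python3 - <<'E'
from h import *
go([.45,.03,.30],np.radians(12))
E
```

```text
row [ -6.14 -37.64  42.59] [62.6  0.   0.1] j6 -0.22
```

step_arm(series=[[-6.1, -37.6, 42.6, 62.6, 0, 0, 8.8], [-6.1, -37.6, 42.6, 62.6, 0, 0, 8.8], [-6.1, -37.6, 42.6, 62.6, 0, 0, 8.8], [-6.1, -37.6, 42.6, 62.6, 0, 0, 8.8], [-6.1, -37.6, 42.6, 62.6, 0, 0, 8.8]])

```text
t: 0.78
tcp_pos: [0.31, 0.2442, 0.2722]
tcp_rot: [0.581, 0.403, 0.581, -0.403]
ft_force: [0.7, 0.5, 0.7]
opening: 0.0881
```

```bash
python3 - <<'E'
from h import *
st();go([.45,.03,.30],np.radians(12))
E
```

```text
t0.78 tcp [0.31   0.2442 0.2722] jawyaw 20.5 down [-0.    -0.001 -1.   ] F [0.7 0.5 0.7] op 0.0881 q [ 0.37 -0.01  1.79 -0.    1.36  0.01]
row [-2.76  5.59 24.98] [8.5 0.  0. ] j6 0.01
```

step_arm(series=[[-2.8, 5.6, 25, 8.5, 0, 0, 8.8], [-2.8, 5.6, 25, 8.5, 0, 0, 8.8], [-2.8, 5.6, 25, 8.5, 0, 0, 8.8], [-2.8, 5.6, 25, 8.5, 0, 0, 8.8], [-2.8, 5.6, 25, 8.5, 0, 0, 8.8]])

```text
t: 1.4
tcp_pos: [0.4513, 0.0271, 0.3]
tcp_rot: [0.549, 0.446, 0.549, -0.446]
ft_force: [0.5, 0.2, -0.9]
opening: 0.0878
```

```bash
python3 - <<'E'
from h import *
st(); snap("wrist","w1"); print(np.load("pics/w1_E.npy"))
E
```

```text
t1.40 tcp [0.4513 0.0271 0.3   ] jawyaw 11.8 down [-0.001 -0.001 -1.   ] F [ 0.5  0.2 -0.9] op 0.0878 q [-0.2   0.11  1.59 -0.    1.44 -0.41]
[[ 0.97859593  0.19614206  0.0622759   0.4353111 ]
 [ 0.20578565 -0.93047556 -0.30309653  0.10551466]
 [-0.00150378  0.30942452 -0.95092282  0.44631882]
 [ 0.          0.          0.          1.        ]]
```

View pics/w1.png

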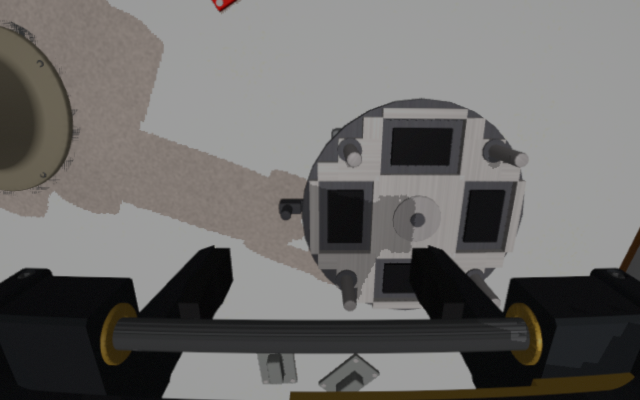

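```bash
python3 - <<'E'
from h import *
p=cv2.imread("pics/w1.png"); c=p[90:320,270:540]; c=cv2.resize(c,None,fx=2.6,fy=2.6,interpolation=cv2.INTER_CUBIC)
cv2.imwrite("pics/w1c.png",cv2.convertScaleAbs(c,alpha=1.6,beta=20))
d=np.load("pics/w1.npy");E=np.load("pics/w1_E.npy"); X=cloud("wrist",d,E)
for uv in [(346,216),(330,195),(375,160),(417,219),(390,200),(420,147),(484,215),(100,330),(352,158),(350,302),(520,159)]:
    print(uv,X[uv[1],uv[0]])
E
```

```text
(346, 216) [ 0.49553904 -0.03132493  0.05734522]
(330, 195) [ 0.47035511 -0.00905314  0.056537  ]
(375, 160) [0.51219066 0.04481966 0.06103767]
(417, 219) [0.4353111  0.10551466 0.44631882]
(390, 200) [0.54278384 0.00080737 0.05995288]
(420, 147) [0.56070479 0.07021268 0.05725933]
(484, 215) [0.66590719 0.00541901 0.05670504]
(100, 330) [0.39548256 0.04410929 0.38433293]
(352, 158) [0.47771846 0.05130133 0.11989908]
(350, 302) [ 0.51429993 -0.11008785  0.1209158 ]
(520, 159) [0.64407858 0.08629853 0.1198662 ]
```

View pics/w1c.png

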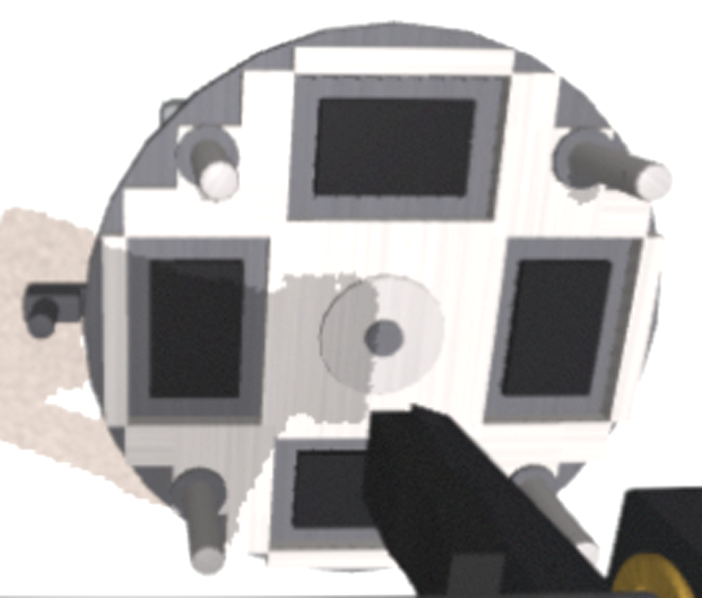

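```bash
python3 - <<'E'
from h import *
E=np.load("pics/w1_E.npy")
o=lambda l:np.array(l)/2.6+[270-.3,90-.3]
N={'load':[(131,238),(270,238),(262,424),(127,424)],'s3':[(297,75),(511,77),(496,219),(288,219)],'s2':[(508,238),(643,238),(614,422),(484,420)]}
ctr={}
for k,v in N.items():
    P=onplane("wrist",o(v),.06,E); ctr[k]=P.mean(0)[:2]
    print(k,np.round(P.mean(0),4),[round(float(np.linalg.norm(P[i]-P[(i+1)%4])),4) for i in range(4)])
P=onplane("wrist",o([(219,181),(653,182),(207,560)]),.12,E)[:,:2]; print("posts",P)
# fit hub, yaw
from scipy.optimize import least_squares
def f(q):
    R=np.array([[np.cos(q[2]),-np.sin(q[2])],[np.sin(q[2]),np.cos(q[2])]]); h=q[:2]
    M=np.array([(-.0849,.0849),(.0849,.0849),(-.0849,-.0849),(-.088,0),(0,.088),(.088,0)])
    O=np.r_[P,[ctr['load']],[ctr['s3']],[ctr['s2']]]
    return (h+M@R.T-O).ravel()
s=least_squares(f,[.58,-.01,.2]); print(s.x,np.degrees(s.x[2]),np.round(s.fun.reshape(-1,2)*1000,1))
q=s.x; print("load",q[:2]-.088*np.array([np.cos(q[2]),np.sin(q[2])]))
c=onplane("wrist",[o([(383,338)])[0]],.06,E);print(c)
E
```

```text
load [ 0.4954 -0.0334  0.06  ] [0.0637, 0.0946, 0.0665, 0.0945]
s3 [0.5633 0.0712 0.06  ] [0.0946, 0.064, 0.0962, 0.0642]
s2 [0.6679 0.0034 0.06  ] [0.065, 0.0953, 0.0672, 0.0932]
posts [[ 0.4798757   0.05043682]
 [ 0.64514473  0.08582861]
 [ 0.51473602 -0.11492306]]
[ 0.58089345 -0.01482626  0.2092379 ] 11.988448678820628 [[ 0.3  0.2]
 [ 1.2  0. ]
 [ 0.7 -0.6]
 [-0.6  0.3]
 [-0.7  0. ]
 [-0.9  0. ]]
load [ 0.49481277 -0.03310513]
[[ 0.58272476 -0.01703361  0.06      ]]
```

```bash
python3 - <<'E'
from h import *
go([.402,.359,.2],np.radians(27))
E
```

```text
row [  9.98   2.03 -33.41] [-15.1   0.    0.1] j6 -0.41
```

step_arm(series=[[3, 2, -33.4, -15.1, 0, 0, 8.8], [10, 2, -33.4, -15.1, 0, 0, 8.8], [10, 2, -33.4, -15.1, 0, 0, 8.8], [10, 2, -33.4, -15.1, 0, 0, 8.8], [10, 2, -33.4, -15.1, 0, 0, 8.8]])

```text
t: 2.08
tcp_pos: [0.4047, 0.3276, 0.2114]
tcp_rot: [0.603, 0.369, 0.603, -0.369]
ft_force: [1.0, -0.5, -0.1]
opening: 0.088
```

```bash
python3 - <<'E'
from h import *
st();go([.402,.359,.2],np.radians(27))
E
```

```text
t2.08 tcp [0.4047 0.3276 0.2114] jawyaw 27.1 down [-0.001 -0.    -1.   ] F [ 1.  -0.5 -0.1] op 0.088 q [ 0.46  0.33  1.55 -0.    1.26 -0.02]
row [ 1.14  1.19 -2.91] [0.1 0.  0.1] j6 -0.02
```

step_arm(series=[[1.1, 1.2, -2.9, 0, 0, 0, 8.8], [1.1, 1.2, -2.9, 0, 0, 0, 8.8], [1.1, 1.2, -2.9, 0, 0, 0, 8.8]])

```text
t: 2.45
tcp_pos: [0.4015, 0.3589, 0.2007]
tcp_rot: [0.603, 0.368, 0.603, -0.369]
ft_force: [0.0, 0.0, 1.1]
opening: 0.0882
```

```bash
python3 - <<'E'
from h import *
st(); snap("wrist","w2")
p=cv2.imread("pics/w2.png"); c=p[60:340,140:500]; cv2.imwrite("pics/w2c.png",cv2.resize(c,None,fx=2.1,fy=2.1,interpolation=cv2.INTER_CUBIC))
E
```

```text
t2.45 tcp [0.4015 0.3589 0.2007] jawyaw 27.1 down [-0.001 -0.001 -1.   ] F [0.  0.  1.1] op 0.0882 q [ 0.51  0.37  1.51 -0.    1.25  0.04]
```

View pics/w2c.png

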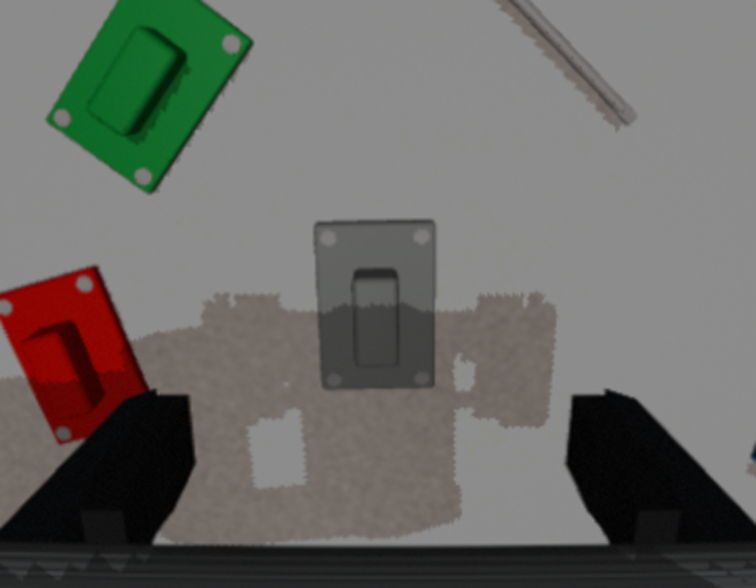

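```bash
cat >> h.py <<'E'
def quad(corners,sc,off,z,E,n="wrist"):
    uv=(np.array(corners)+.5)/sc-.5+off
    P=onplane(n,uv,z,E); c=P.mean(0)
    yx=(P[1]-P[0]+P[2]-P[3])[:2]; yy=(P[3]-P[0]+P[2]-P[1])[:2]
    print("ctr",np.round(c,4),"top dir",round(np.degrees(np.arctan2(yx[1],yx[0])),2),"side dir",round(np.degrees(np.arctan2(yy[1],yy[0])),2),"sides",np.round([np.linalg.norm(P[i]-P[(i+1)%4]) for i in range(4)],4))
    return c
E
python3 - <<'E'
from h import *
E=np.load("pics/w2_E.npy")
quad([(315,222),(435,220),(435,387),(322,390)],2.1,[140,60],.009,E)
quad([(355,279),(397,279),(397,366),(357,366)],2.1,[140,60],.031,E)
E
```

```text
ctr [0.4164 0.3259 0.009 ] top dir 28.55 side dir -61.76 sides [0.0587 0.0896 0.0598 0.0904]
ctr [0.4165 0.3257 0.031 ] top dir 27.23 side dir -62.28 sides [0.0197 0.0443 0.0195 0.0443]
```

```bash
python3 - <<'E'
from h import *
go([.4165,.3258,.012],np.radians(28))
E
```

```text
row [18.89 -0.18  3.58] [-0.9  0.   0. ] j6 0.04
```

step_arm(series=[[5, -0.2, 3.6, -0.9, 0, 0, 5], [10, -0.2, 3.6, -0.9, 0, 0, 5], [14, -0.2, 3.6, -0.9, 0, 0, 5], [17.5, -0.2, 3.6, -0.9, 0, 0, 5], [18.6, -0.2, 3.6, -0.9, 0, 0, 5]])

```text
t: 3.12
tcp_pos: [0.4161, 0.3245, 0.014]
tcp_rot: [0.605, 0.364, 0.606, -0.365]
ft_force: [0.8, 0.1, 0.9]
opening: 0.0497
```

```bash
python3 - <<'E'
from h import *
st();go([.4165,.3258,.011],np.radians(28))
E
```

```text
t3.12 tcp [0.4161 0.3245 0.014 ] jawyaw 27.9 down [-0.002 -0.001 -1.   ] F [0.8 0.1 0.9] op 0.0497 q [ 0.44  0.61  1.71 -0.    0.82 -0.05]
row [ 0.3   0.09 -0.09] [-0.1  0.   0.1] j6 -0.05
```

step_arm(series=[[0.3, 0.1, -0.1, 0, 0, 0, 4], [0.3, 0.1, -0.1, 0, 0, 0, 1.5], [0.3, 0.1, -0.1, 0, 0, 0, 1.5], [0.3, 0.1, -0.1, 0, 0, 0, 1.5], [0.3, 0.1, -0.1, 0, 0, 0, 1.5]], grip_force=30)

```text
t: 3.75
tcp_pos: [0.417, 0.3261, 0.012]
tcp_rot: [0.606, 0.364, 0.606, -0.365]
ft_force: [-0.7, -0.8, 6.5]
opening: 0.0218
```

```bash
python3 - <<'E'
from h import *
st();go([.4165,.3258,.2],np.radians(28))
E
```

```text
t3.75 tcp [0.417  0.3261 0.012 ] jawyaw 27.9 down [-0.001 -0.001 -1.   ] F [-0.7 -0.8  6.5] op 0.0218 q [ 0.44  0.61  1.71 -0.    0.82 -0.04]
row [-1.88e+01 -7.00e-02  1.00e-02] [-0.1  0.   0. ] j6 -0.04
```

step_arm(series=[[-4, 0, 0, 0, 0, 0, 1.5], [-9, 0, 0, 0, 0, 0, 1.5], [-14, 0, 0, 0, 0, 0, 1.5], [-18.8, 0, 0, 0, 0, 0, 1.5]])

```text
t: 4.25
tcp_pos: [0.4168, 0.3261, 0.2019]
tcp_rot: [0.606, 0.364, 0.606, -0.365]
ft_force: [0.5, 0.7, -1.3]
opening: 0.0216
```

```bash
python3 - <<'E'
from h import *
st();go([.4948,-.0331,.19],np.radians(12))
E
```

```text
t4.25 tcp [0.4168 0.3261 0.2019] jawyaw 27.9 down [-0. -0. -1.] F [ 0.5  0.7 -1.3] op 0.0216 q [ 0.44  0.35  1.54 -0.    1.25 -0.04]
row [ 1.21 -9.93 35.39] [15.9  0.   0. ] j6 -0.04
```

step_arm(series=[[0.2, -1.5, 5.5, 3, 0, 0, 1.5], [0.4, -3, 11, 6, 0, 0, 1.5], [0.6, -4.6, 16.5, 9, 0, 0, 1.5], [0.8, -6, 21.5, 12, 0, 0, 1.5], [1, -7.4, 26.5, 15.9, 0, 0, 1.5]])

```text
t: 4.88
tcp_pos: [0.4755, 0.0557, 0.1922]
tcp_rot: [0.549, 0.445, 0.549, -0.446]
ft_force: [0.6, 0.8, -0.8]
opening: 0.0214
```

```bash
python3 - <<'E'
from h import *
st();go([.4948,-.0331,.18],np.radians(12))
E
```

```text
t4.88 tcp [0.4755 0.0557 0.1922] jawyaw 11.9 down [ 0. -0. -1.] F [ 0.6  0.8 -0.8] op 0.0214 q [-0.13  0.26  1.7  -0.    1.18 -0.34]
row [1.22 0.06 9.08] [-0.1  0.  -0. ] j6 -0.34
```

step_arm(series=[[0.4, 0, 3, 0, 0, 0, 1.5], [0.8, 0, 6, 0, 0, 0, 1.5], [1.2, 0.1, 9.1, 0, 0, 0, 1.5], [1.2, 0.1, 9.1, 0, 0, 0, 1.5]])

```text
t: 5.38
tcp_pos: [0.4952, -0.0345, 0.18]
tcp_rot: [0.549, 0.446, 0.549, -0.446]
ft_force: [-0.6, -0.1, -2.0]
opening: 0.0215
```

```bash
python3 - <<'E'
from h import *
st();snap("wrist","w3");go([.4948,-.0331,.08],np.radians(12))
E
```

```text
t5.38 tcp [ 0.4952 -0.0345  0.18  ] jawyaw 11.8 down [-0. -0. -1.] F [-0.6 -0.1 -2. ] op 0.0215 q [-0.31  0.31  1.67 -0.    1.17 -0.51]
row [10.02 -0.02 -0.04] [-0.2  0.   0. ] j6 -0.51
```

View pics/w3.png

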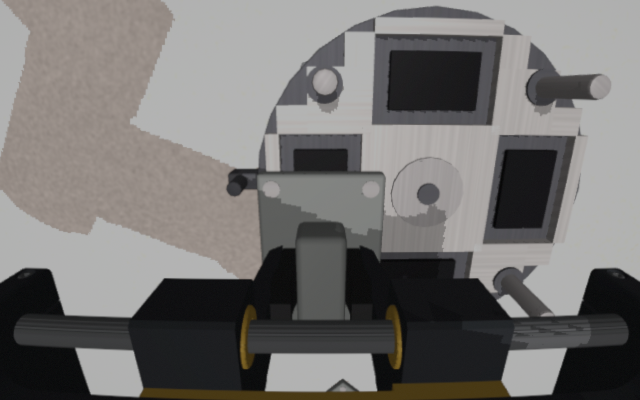

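```bash
python3 - <<'E'
from h import *
E=np.load("pics/w3_E.npy"); T=Rt()
P=onplane("wrist",[(258.5,172.5),(384.5,172.5)],.1775,E); print((P-T[:3,3])@T[:3,:3]*1000)
# nest outline far corners
N=onplane("wrist",[(281,134),(361,134)],.06,E); print(N, N.mean(0)[:2]+.048*T[:2,2])
Pp=onplane("wrist",[(325,82),(600,87)],.12,E);print(Pp)
E
```

```text
[[  2.67736446 -28.15196008 -44.09414456]
 [  2.66281714  29.30476439 -44.11044922]]
[[0.45475629 0.0068544  0.06      ]
 [0.51644955 0.01977169 0.06      ]] [ 0.49543256 -0.0336697 ]
[[0.48027807 0.05023956 0.12      ]
 [0.64567172 0.0853439  0.12      ]]
```

```bash
python3 - <<'E'
from h import *
go([.4945,-.0326,.075],np.radians(12))
E
```

```text
row [10.52 -0.03 -0.09] [-0.2  0.   0. ] j6 -0.51
```

step_arm(series=[[3, 0, -0.1, -0.2, 0, 0, 1.5], [6, 0, -0.1, -0.2, 0, 0, 1.5], [8.5, 0, -0.1, -0.2, 0, 0, 1.5], [10, 0, -0.1, -0.2, 0, 0, 1.5], [10.5, 0, -0.1, -0.2, 0, 0, 1.5]])

```text
t: 6.05
tcp_pos: [0.4947, -0.0319, 0.0749]
tcp_rot: [0.55, 0.445, 0.55, -0.445]
ft_force: [0.1, -0.2, -1.8]
opening: 0.0217
```

```bash
python3 - <<'E'
from h import *
st();go([.4945,-.0326,.0685],np.radians(12))
E
```

```text
t6.05 tcp [ 0.4947 -0.0319  0.0749] jawyaw 12.1 down [-0.001  0.    -1.   ] F [ 0.1 -0.2 -1.8] op 0.0217 q [-0.3   0.45  1.78 -0.    0.91 -0.51]
row [ 0.64 -0.03  0.06] [ 0.1 -0.   0. ] j6 -0.51
```

step_arm(series=[[0.3, 0, 0.1, 0, 0, 0, 1.5], [0.6, 0, 0.1, 0, 0, 0, 1.5], [0.7, 0, 0.1, 0, 0, 0, 1.5]])

```text
t: 6.42
tcp_pos: [0.4953, -0.033, 0.0686]
tcp_rot: [0.55, 0.445, 0.55, -0.445]
ft_force: [-2.8, 0.5, 5.4]
opening: 0.0218
```

```bash
python3 - <<'E'
from h import *
st()
E
```

```text
t6.42 tcp [ 0.4953 -0.033   0.0686] jawyaw 12.1 down [ 0. -0. -1.] F [-2.8  0.5  5.4] op 0.0218 q [-0.3   0.46  1.78 -0.    0.9  -0.51]
```

step_arm(series=[[0.2, 0, 0, 0, 0, 0, 1.5], [0.4, 0, 0, 0, 0, 0, 1.5], [0.6, 0, 0, 0, 0, 0, 1.5]])

```text
t: 6.8
tcp_pos: [0.4953, -0.0331, 0.0634]
tcp_rot: [0.55, 0.445, 0.549, -0.445]
ft_force: [-2.7, 0.8, 5.6]
opening: 0.022
```

```bash
python3 - <<'E'
from h import *
st()
E
```

```text
t6.80 tcp [ 0.4953 -0.0331  0.0634] jawyaw 12.1 down [ 0.001 -0.001 -1.   ] F [-2.7  0.8  5.6] op 0.022 q [-0.3   0.47  1.78 -0.    0.89 -0.51]
```

step_arm(series=[[0.15, 0, 0, 0, 0, 0, 1.5], [0.25, 0, 0, 0, 0, 0, 1.5], [0.25, 0, 0, 0, 0, 0, 1.5]])

```text
t: 7.18
tcp_pos: [0.4954, -0.0332, 0.0628]
tcp_rot: [0.55, 0.444, 0.549, -0.445]
ft_force: [-8.7, 0.7, 19.9]
opening: 0.0215
```

```bash
python3 - <<'E'
from h import *
st()
E
```

```text
t7.17 tcp [ 0.4954 -0.0332  0.0628] jawyaw 12.1 down [ 0.001 -0.001 -1.   ] F [-8.7  0.7 19.9] op 0.0215 q [-0.3   0.47  1.78 -0.    0.88 -0.51]
```

step_arm(series=[[0, 0, 0, 0, 0, 0, 4], [0, 0, 0, 0, 0, 0, 4], [-3, 0, 0, 0, 0, 0, 5], [-8, 0, 0, 0, 0, 0, 5], [-13, 0, -3, 0, 0, 0, 5]])

```text
t: 7.8
tcp_pos: [0.489, -0.0044, 0.1941]
tcp_rot: [0.55, 0.445, 0.549, -0.445]
ft_force: [0.9, 0.5, 0.1]
opening: 0.0504
```

```bash
python3 - <<'E'
from h import *
st();p,d,E,s=snap("wrist","w4")
X=cloud("wrist",d,E)
# plate flush? points near load
y=np.array([np.cos(np.radians(12)),np.sin(np.radians(12))]);z=np.array([-y[1],y[0]])
L=np.array([.4948,-.0331])
for a,b in [(-.02,.03),(.02,.03),(0,.035),(-.02,0),(.02,0),(-.02,-.035),(.02,-.035),(0,0)]:
    q=L+a*y+b*z; m=np.linalg.norm(X[...,:2]-q,axis=2)<.004; print(a,b,m.sum(),np.round(np.median(X[m][:,2]),4) if m.any() else None)
E
```

```text
t7.80 tcp [ 0.489  -0.0044  0.1941] jawyaw 12.0 down [ 0.001 -0.001 -1.   ] F [0.9 0.5 0.1] op 0.0504 q [-0.25  0.27  1.67 -0.    1.19 -0.46]
-0.02 0.03 63 0.0603
0.02 0.03 66 0.0602
0 0.035 66 0.0603
-0.02 0 57 0.0601
0.02 0 58 0.0602
-0.02 -0.035 54 0.0604
0.02 -0.035 52 0.0605
0 0 66 0.0823
```

View pics/w4.png

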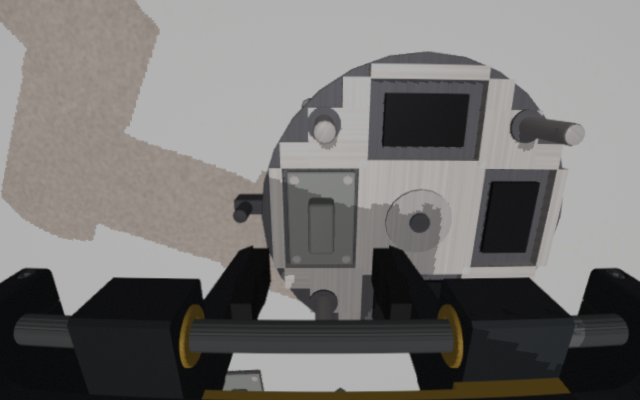

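```bash
cat >> h.py <<'E'
HUB=np.array([.5809,-.0148])
def arc(phi,z,off=-15,end=-30):
    f=(phi-147)/90; yaw=phi-90+off+(end-off)*f
    p=HUB+.12*np.array([np.cos(np.radians(phi)),np.sin(np.radians(phi))])
    return go([p[0],p[1],z],np.radians(yaw))
E
python3 - <<'E'
from h import *
arc(147,.16); arc(147,.09)
E
```

```text
row [ 4.02  0.07 -5.31] [-29.9   0.4  -0.5] j6 -0.45
row [ 1.102e+01  1.000e-02 -5.340e+00] [-29.9   0.4  -0.5] j6 -0.45
```

step_arm(series=[[0, 0, -3, -10, 0, 0, 5], [2, 0, -5.3, -20, 0, 0, 5], [4, 0.1, -5.3, -30, 0, 0, 5], [7, 0, -5.3, -30, 0, 0, 5], [11, 0, -5.3, -30, 0, 0, 5]])

```text
t: 8.48
tcp_pos: [0.4807, 0.0502, 0.0895]
tcp_rot: [0.651, 0.288, 0.642, -0.286]
ft_force: [1.1, 0.6, 0.0]
opening: 0.05
```

```bash
python3 - <<'E'
from h import *
st();arc(147,.09);p,d,E,s=snap("wrist","w5")
E
```

```text
t8.47 tcp [0.4807 0.0502 0.0895] jawyaw 42.1 down [ 0.012 -0.002 -1.   ] F [1.1 0.6 0. ] op 0.05 q [-0.14  0.4   1.81 -0.    0.92 -0.87]
row [-0.05 -0.01 -0.05] [ 0.1  0.6 -0.4] j6 -0.87
```

View pics/w5.png

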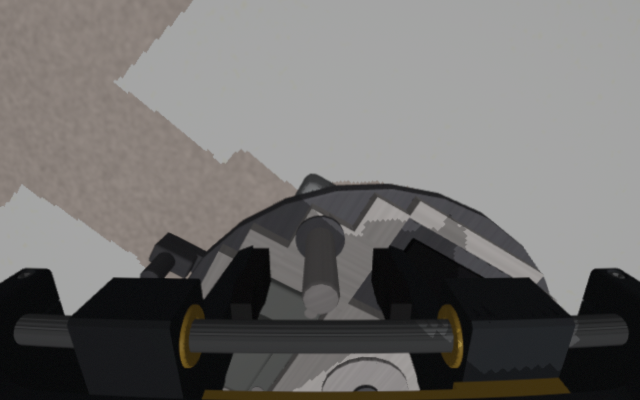

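```bash
cat >> h.py <<'E'
def arcs(phis,z=.09):
    for p in phis: arc(p,z)
E
python3 - <<'E'
from h import *
arcs([151,156,161,166])
E
```

```text
row [-0.53 -0.61  0.39] [-3.2  0.2 -0.1] j6 -0.87
row [-0.53 -1.59  0.78] [-7.4  0.2 -0.1] j6 -0.87
row [-0.53 -2.53  1.24] [-11.6   0.2  -0.1] j6 -0.87
row [-0.53 -3.42  1.79] [-15.7   0.2  -0.1] j6 -0.87
```

step_arm(series=[[-0.5, 0, 0, 0, 0, 0, 2.2], [-0.5, -0.6, 0.4, -3.2, 0.2, 0, 2.2], [-0.5, -1.6, 0.8, -7.4, 0.2, 0, 2.2], [-0.5, -2.5, 1.2, -11.6, 0.2, 0, 2.2], [-0.5, -3.4, 1.8, -15.7, 0.2, 0, 2.2]], grip_force=20)

```text
t: 9.15
tcp_pos: [0.4657, 0.0147, 0.0914]
tcp_rot: [0.681, 0.196, 0.678, -0.194]
ft_force: [2.6, 8.0, -3.1]
opening: 0.022
```

```bash
python3 - <<'E'
from h import *
st();arcs([171,176,181,186,191])
E
```

```text
t9.15 tcp [0.4657 0.0147 0.0914] jawyaw 57.9 down [ 0.004  0.002 -1.   ] F [ 2.6  8.  -3.1] op 0.022 q [-0.22  0.37  1.85  0.    0.92 -1.24]
row [ 0.13 -1.09  0.29] [-4.1  0.1 -0.2] j6 -1.24
row [ 0.13 -2.03  0.74] [-8.2  0.2 -0.2] j6 -1.24
row [ 0.13 -2.94  1.27] [-12.4   0.2  -0.2] j6 -1.24
row [ 0.13 -3.79  1.88] [-16.6   0.2  -0.2] j6 -1.24
row [ 0.13 -4.58  2.56] [-20.7   0.2  -0.2] j6 -1.24
```

step_arm(series=[[0.1, -1.1, 0.3, -4.1, 0.1, 0, 2.2], [0.1, -2, 0.7, -8.2, 0.1, -0.2, 2.2], [0.1, -2.9, 1.3, -12.4, 0.1, -0.2, 2.2], [0.1, -3.8, 1.9, -16.6, 0.1, -0.2, 2.2], [0.1, -4.6, 2.6, -20.7, 0.1, -0.2, 2.2]])

```text
t: 9.78
tcp_pos: [0.4633, -0.0375, 0.0918]
tcp_rot: [0.704, 0.07, 0.703, -0.069]
ft_force: [-2.0, 6.1, 0.2]
opening: 0.0222
```

```bash
python3 - <<'E'
from h import *
st();arcs([196,201,206,211,216])
E
```

```text
t9.78 tcp [ 0.4633 -0.0375  0.0918] jawyaw 78.8 down [ 0.002  0.001 -1.   ] F [-2.   6.1  0.2] op 0.0222 q [-0.33  0.37  1.86  0.    0.92 -1.71]
row [ 0.17 -0.97  0.43] [-4.1  0.1 -0.1] j6 -1.71
row [ 0.17 -1.88  0.94] [-8.2  0.1 -0.1] j6 -1.71
row [ 0.17 -2.74  1.54] [-12.4   0.1  -0.1] j6 -1.71
row [ 0.17 -3.55  2.21] [-16.6   0.1  -0.1] j6 -1.71
row [ 0.17 -4.29  2.95] [-20.7   0.1  -0.1] j6 -1.71
```

step_arm(series=[[0.1, -1, 0.4, -4.1, 0.1, 0, 2.2], [0.1, -1.9, 0.9, -8.2, 0.1, -0.1, 2.2], [0.1, -2.7, 1.5, -12.4, 0.1, -0.1, 2.2], [0.1, -3.6, 2.2, -16.6, 0.1, -0.1, 2.2], [0.1, -4.3, 3, -20.7, 0.1, -0.1, 2.2]])

```text
t: 10.4
tcp_pos: [0.4845, -0.0856, 0.0922]
tcp_rot: [0.705, -0.059, 0.705, 0.059]
ft_force: [-2.8, 2.6, -0.8]
opening: 0.0222
```

```bash
python3 - <<'E'
from h import *
st();arcs([220,224,229,234,238])
E
```

```text
t10.40 tcp [ 0.4845 -0.0856  0.0922] jawyaw 99.6 down [ 0. -0. -1.] F [-2.8  2.6 -0.8] op 0.0222 q [-0.41  0.42  1.78 -0.    0.95 -2.15]
row [ 0.22 -0.7   0.34] [-3.2  0.   0. ] j6 -2.15
row [ 0.22 -1.4   0.78] [-6.6  0.   0. ] j6 -2.15
row [ 0.22 -2.24  1.41] [-10.7   0.    0. ] j6 -2.15
row [ 0.23 -3.02  2.11] [-14.9  -0.    0. ] j6 -2.15
row [ 0.23 -3.6   2.72] [-18.2  -0.    0. ] j6 -2.15
```

step_arm(series=[[0.1, -0.7, 0.3, -3.2, 0, 0, 2.2], [0.1, -1.4, 0.8, -6.6, 0, 0, 2.2], [0.1, -2.2, 1.4, -10.7, 0, 0, 2.2], [0.1, -3, 2.1, -14.9, 0, 0, 2.2], [0.1, -3.6, 2.7, -18.2, 0, 0, 2.2]])

```text
t: 11.02
tcp_pos: [0.518, -0.117, 0.0932]
tcp_rot: [0.687, -0.171, 0.686, 0.17]
ft_force: [-1.3, 3.5, 0.3]
opening: 0.0222
```

step_arm(series=[[0, 0, 0, 0, 0, 0, 2.2], [0, 0, 0, 0, 0, 0, 4.5], [0, 0, 0, 0, 0, 0, 4.5], [-5, 0, 0, 0, 0, 0, 4.5], [-11, 0, 0, 0, 0, 0, 4.5]])

```text
t: 11.65
tcp_pos: [0.5171, -0.1166, 0.2041]
tcp_rot: [0.686, -0.171, 0.686, 0.17]
ft_force: [0.2, -0.6, -0.9]
opening: 0.0449
```

```bash
python3 - <<'E'
from h import *
st();p,d,E,s=snap("top","t1");X=cloud("top",d,E);z=X[...,2]
m=(z>0.1)&(z<0.13)&(X[...,0]>.35)&(X[...,0]<.95)&(abs(X[...,1])<.3)
k,l,s,c=cv2.connectedComponentsWithStats(m.astype(np.uint8))
for i in range(1,k): print("post",c[i],s[i,4],X[l==i].mean(0))
m=((z>0.004)&(z<0.045)&(X[...,0]>.2)&(X[...,0]<.85)&(abs(X[...,1])<.6)).astype(np.uint8)
k,l,s,c=cv2.connectedComponentsWithStats(m)
for i in range(1,k):
    if s[i,4]>200: print(np.round(c[i]),s[i,4],np.round(X[l==i].mean(0),3),np.median(p[l==i],0))
snap("scene","s1")
E
```

```text
t11.65 tcp [ 0.5171 -0.1166  0.2041] jawyaw 117.9 down [ 0. -0. -1.] F [ 0.2 -0.6 -0.9] op 0.0449 q [-0.44  0.35  1.54 -0.    1.25 -2.5 ]
post [348.9  137.95] 20 [ 0.67769458 -0.0777004   0.11620924]
post [302.78947368 148.        ] 19 [0.64258955 0.08812689 0.11684478]
post [313.  193.5] 16 [0.47695812 0.05315926 0.12071999]
[222. 149.] 502 [0.669 0.399 0.015] [15. 45. 85.]
[415. 171.] 339 [ 0.574 -0.333  0.014] [66. 66. 65.]
[414. 204.] 360 [ 0.447 -0.322  0.013] [68. 68. 67.]
[193. 232.] 322 [0.353 0.5   0.017] [91. 43. 42.]
[226. 255.] 416 [0.269 0.377 0.013] [26. 78. 36.]
```

View pics/s1.png

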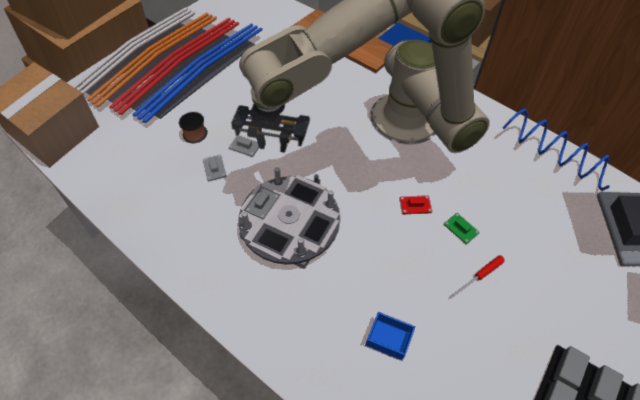

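View pics/t1.png

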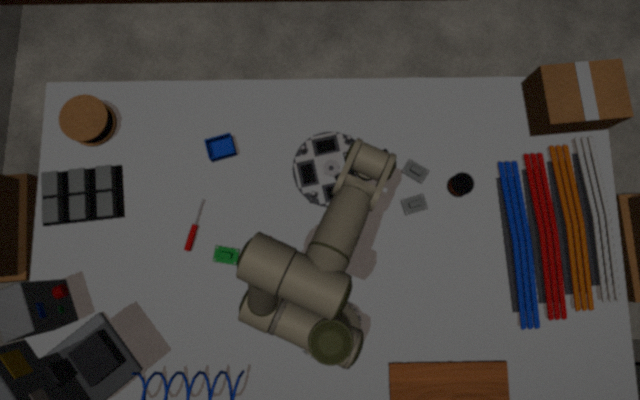

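```bash
python3 - <<'E'
from h import *
T=Rt(); print(np.round(T[:3,:3].T@(np.array([.443,-.286,.2])-T[:3,3])*100,2))
E
```

```text
[  0.94 -11.27 -14.67]
```

step_arm(series=[[0.9, -3, -4, 10.7, 0, 0, 5], [0.9, -6, -8, 21.4, 0, 0, 5], [0.9, -9, -11, 32, 0, 0, 5], [0.9, -11.3, -14.7, 42.5, 0, 0, 5], [0.9, -11.3, -14.7, 53, 0, 0, 5]])

```text
t: 12.38
tcp_pos: [0.4414, -0.2884, 0.1998]
tcp_rot: [0.694, 0.156, 0.685, -0.158]
ft_force: [0.3, -0.0, 0.3]
opening: 0.0502
```

step_arm(series=[[0, 0, 0, 10.7, 0, 0, 5], [0, 0, 0, 21.4, 0, 0, 5], [0, 0, 0, 32, 0, 0, 5], [0, 0, 0, 42.5, 0, 0, 5], [0, 0, 0, 53, 0, 0, 5]])

```text
t: 13.0
tcp_pos: [0.4412, -0.2881, 0.1993]
tcp_rot: [0.55, 0.451, 0.541, -0.449]
ft_force: [1.0, 0.0, -0.0]
opening: 0.0498
```

```bash
python3 - <<'E'
from h import *
st();go([.443,-.286,.2],np.radians(11))
E
```

```text
t13.00 tcp [ 0.4412 -0.2881  0.1993] jawyaw 11.0 down [ 0.011 -0.005 -1.   ] F [ 1.  0. -0.] op 0.0498 q [-0.8   0.34  1.56  0.    1.23 -1.  ]
row [-0.07  0.21 -0.18] [-0.   0.4 -0.6] j6 -1.0
```

step_arm(series=[[0, 0.2, -0.2, 0, 0.4, -0.6, 5], [0, 0.2, -0.2, 0, 0.4, -0.6, 5]])

```text
t: 13.25
tcp_pos: [0.4429, -0.2855, 0.199]
tcp_rot: [0.546, 0.449, 0.547, -0.449]
ft_force: [-0.4, -0.4, -0.5]
opening: 0.0498
```

```bash
python3 - <<'E'
from h import *
st(); snap("wrist","w6")
p=cv2.imread("pics/w6.png"); c=p[60:340,140:500]; cv2.imwrite("pics/w6c.png",cv2.resize(c,None,fx=2.1,fy=2.1,interpolation=cv2.INTER_CUBIC))
E
```

```text
t13.25 tcp [ 0.4429 -0.2855  0.199 ] jawyaw 11.2 down [-0.001 -0.    -1.   ] F [-0.4 -0.4 -0.5] op 0.0498 q [-0.79  0.35  1.55 -0.    1.24 -0.99]
```

View pics/w6c.png

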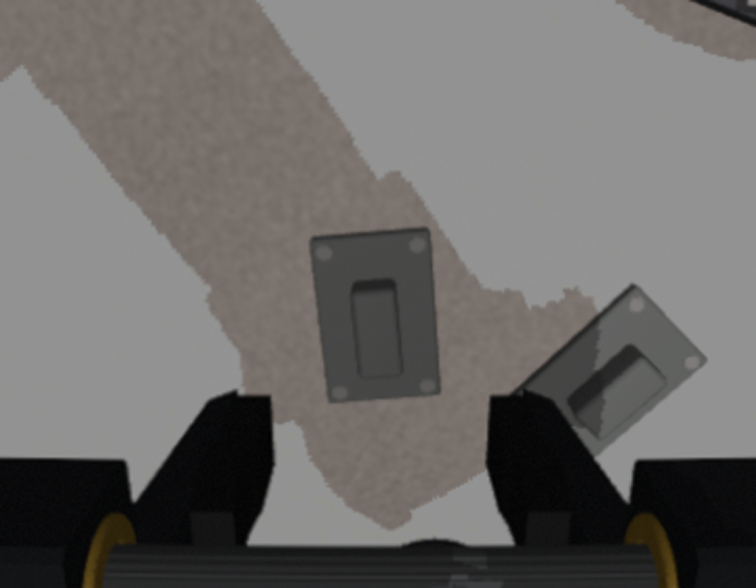

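```bash
python3 - <<'E'
from h import *
E=np.load("pics/w6_E.npy")
quad([(312,241),(430,230),(440,393),(330,402)],2.1,[140,60],.009,E)
quad([(353,291),(396,289),(402,375),(359,378)],2.1,[140,60],.031,E)
go([.4498,-.3205,.0125],np.radians(15))
E
```

```text
ctr [ 0.45   -0.3266  0.009 ] top dir 16.59 side dir -74.14 sides [0.0581 0.0879 0.0584 0.0877]
ctr [ 0.4497 -0.3261  0.031 ] top dir 14.89 side dir -75.11 sides [0.0202 0.0441 0.0211 0.0447]
row [18.66  0.02  3.55] [-3.8  0.   0.1] j6 -0.99
```

```bash
python3 - <<'E'
from h import *
go([.4498,-.3263,.0125],np.radians(15.5))
E
```

```text
row [18.66 -0.09  4.12] [-4.3  0.   0.1] j6 -0.99
```

step_arm(series=[[5, -0.1, 4.1, -4.3, 0, 0.1, 5], [10, -0.1, 4.1, -4.3, 0, 0.1, 5], [14, -0.1, 4.1, -4.3, 0, 0.1, 5], [17.4, -0.1, 4.1, -4.3, 0, 0.1, 5], [18.4, -0.1, 4.1, -4.3, 0, 0.1, 5]])

```text
t: 13.92
tcp_pos: [0.449, -0.3254, 0.0134]
tcp_rot: [0.562, 0.428, 0.564, -0.427]
ft_force: [0.2, -0.2, -0.2]
opening: 0.05
```

```bash
python3 - <<'E'
from h import *
st();go([.4498,-.3263,.0115],np.radians(15.5))
E
```

```text
t13.93 tcp [ 0.449  -0.3254  0.0134] jawyaw 15.5 down [-0.001  0.002 -1.   ] F [ 0.2 -0.2 -0.2] op 0.05 q [-0.84  0.65  1.63  0.    0.86 -1.11]
row [0.19 0.05 0.11] [ 0.  -0.2  0. ] j6 -1.11
```

step_arm(series=[[0.2, 0.1, 0.1, 0, 0, 0, 4], [0.2, 0.1, 0.1, 0, 0, 0, 1.5], [0.2, 0.1, 0.1, 0, 0, 0, 1.5], [0.2, 0.1, 0.1, 0, 0, 0, 1.5], [0.2, 0.1, 0.1, 0, 0, 0, 1.5]], grip_force=30)

```text
t: 14.55
tcp_pos: [0.4506, -0.3265, 0.0124]
tcp_rot: [0.563, 0.428, 0.563, -0.427]
ft_force: [-0.4, -0.2, 5.5]
opening: 0.022
```

step_arm(series=[[-4, 0, 0, 0, 0, 0, 1.5], [-9, 0, 0, 0, 0, 0, 1.5], [-14, 0, 0, 0, 0, 0, 1.5], [-18.5, 0, 0, 0, 0, 0, 1.5]])

```text
t: 15.05
tcp_pos: [0.4506, -0.3266, 0.1994]
tcp_rot: [0.563, 0.428, 0.563, -0.427]
ft_force: [-0.0, -0.1, -1.0]
opening: 0.0219
```

```bash
python3 - <<'E'
from h import *
st();go([.4945,-.033,.18],np.radians(12))
E
```

```text
t15.05 tcp [ 0.4506 -0.3266  0.1994] jawyaw 15.6 down [ 0.     0.001 -1.   ] F [-0.  -0.1 -1. ] op 0.0219 q [-0.84  0.41  1.46  0.    1.27 -1.11]
row [  1.96  12.11 -27.1 ] [ 3.6 -0.  -0. ] j6 -1.11
```

step_arm(series=[[0, 2, -4.5, 1, 0, 0, 1.5], [0, 4.4, -9.9, 2, 0, 0, 1.5], [0, 6.8, -15.2, 3.6, 0, 0, 1.5], [0.5, 9.2, -20.6, 3.6, 0, 0, 1.5], [1, 11.2, -25, 3.6, 0, 0, 1.5]])

```text
t: 15.68
tcp_pos: [0.4913, -0.0535, 0.1897]
tcp_rot: [0.549, 0.445, 0.55, -0.445]
ft_force: [-0.5, 0.2, -1.3]
opening: 0.0219
```

```bash
python3 - <<'E'
from h import *
st();go([.4945,-.033,.18],np.radians(12))
E
```

```text
t15.68 tcp [ 0.4913 -0.0535  0.1897] jawyaw 12.0 down [ 0.     0.001 -1.   ] F [-0.5  0.2 -1.3] op 0.0219 q [-0.35  0.29  1.66  0.    1.19 -0.56]
row [ 0.97  0.74 -1.94] [-0. -0. -0.] j6 -0.56
```

step_arm(series=[[0.5, 0.5, -1, 0, 0, 0, 1.5], [1, 0.7, -1.9, 0, 0, 0, 1.5], [1, 0.7, -1.9, 0, 0, 0, 1.5]])

```text
t: 16.05
tcp_pos: [0.4939, -0.0339, 0.1793]
tcp_rot: [0.549, 0.445, 0.55, -0.445]
ft_force: [-0.8, -0.1, -1.2]
opening: 0.0217
```

```bash
python3 - <<'E'
from h import *
st();snap("wrist","w7")
p=cv2.imread("pics/w7.png"); c=p[0:300,200:600]; cv2.imwrite("pics/w7c.png",cv2.resize(c,None,fx=2,fy=2,interpolation=cv2.INTER_CUBIC))
E
```

```text
t16.05 tcp [ 0.4939 -0.0339  0.1793] jawyaw 12.0 down [-0.     0.001 -1.   ] F [-0.8 -0.1 -1.2] op 0.0217 q [-0.31  0.3   1.67  0.    1.17 -0.52]
```

View pics/w7c.png

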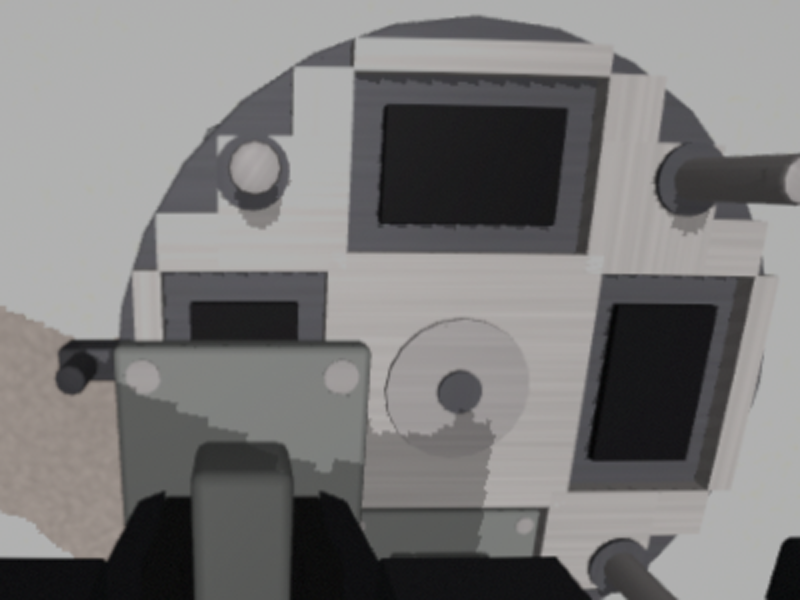

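```bash
python3 - <<'E'
from h import *
E=np.load("pics/w7_E.npy"); T=E@np.linalg.inv(calibration("wrist")["hand_eye"])
o=lambda l:(np.array(l)+.5)/2-.5+[200,0]
P=onplane("wrist",o([(117,347),(370,345)]),T[2,3]-.0025,E); print((P-T[:3,3])@T[:3,:3]*1000)
N=onplane("wrist",o([(163,271),(328,272)]),.06,E); print(N, N.mean(0)[:2]+.048*T[:2,2])
print(onplane("wrist",o([(255,167)]),.12,E))
go([.4945,-.0326,.075],np.radians(12))
E
```

```text
[[  2.54057494 -28.3013926  -44.7759794 ]
 [  2.53489632  29.41681217 -45.31728671]]
[[0.45372384 0.00662993 0.06      ]
 [0.51731321 0.01980192 0.06      ]] [ 0.49547659 -0.03373975]
[[0.48009    0.05045245 0.12      ]]
row [10.46  0.07 -0.15] [-0.1 -0.  -0. ] j6 -0.52
```

step_arm(series=[[3, 0, -0.1, 0, 0, 0, 1.5], [6, 0, -0.1, 0, 0, 0, 1.5], [8.5, 0, -0.1, 0, 0, 0, 1.5], [10, 0, -0.1, 0, 0, 0, 1.5], [10.4, 0, -0.1, 0, 0, 0, 1.5]])

```text
t: 16.73
tcp_pos: [0.4938, -0.0337, 0.0753]
tcp_rot: [0.549, 0.446, 0.549, -0.445]
ft_force: [-0.2, 0.4, -1.0]
opening: 0.0219
```

```bash
python3 - <<'E'
from h import *
st();go([.4943,-.0333,.0685],np.radians(12))
E
```

```text
t16.73 tcp [ 0.4938 -0.0337  0.0753] jawyaw 11.9 down [-0.     0.001 -1.   ] F [-0.2  0.4 -1. ] op 0.0219 q [-0.31  0.45  1.78  0.    0.91 -0.51]
row [ 0.68  0.05 -0.03] [-0.1 -0.   0. ] j6 -0.51
```

step_arm(series=[[0.3, 0.05, 0, 0, 0, 0, 1.5], [0.7, 0.05, 0, 0, 0, 0, 1.5], [0.9, 0.05, 0, 0, 0, 0, 1.5], [1.1, 0.05, 0, 0, 0, 0, 1.5], [1.3, 0.05, 0, 0, 0, 0, 1.5]])

```text
t: 17.35
tcp_pos: [0.4949, -0.0339, 0.0633]
tcp_rot: [0.55, 0.446, 0.549, -0.445]
ft_force: [-2.0, -1.3, 17.4]
opening: 0.0213
```

```bash
python3 - <<'E'
from h import *
st()
E
```

```text
t17.35 tcp [ 0.4949 -0.0339  0.0633] jawyaw 11.9 down [ 0.001 -0.    -1.   ] F [-2.  -1.3 17.4] op 0.0213 q [-0.31  0.47  1.79  0.    0.88 -0.51]
```

Pressed with 17 N, so I'll release and check that it sits flush.

step_arm(series=[[0.05, 0, 0, 0, 0, 0, 1.5], [0, 0, 0, 0, 0, 0, 4], [0, 0, 0, 0, 0, 0, 4], [-5, 0, 0, 0, 0, 0, 5], [-11, 0, -3, 0, 0, 0, 5]])

```text
t: 17.98
tcp_pos: [0.4888, -0.0071, 0.1701]
tcp_rot: [0.549, 0.446, 0.549, -0.446]
ft_force: [-0.1, -0.1, -0.2]
opening: 0.0497
```

```bash
cat >> h.py <<'E'
def flush(n,name):
    p,d,E,s=snap(n,name); X=cloud(n,d,E)
    y=np.array([np.cos(np.radians(12)),np.sin(np.radians(12))]);z=np.array([-y[1],y[0]]); L=HUB-.088*y
    for a,b in [(-.02,.03),(.02,.03),(0,.035),(-.02,0),(.02,0),(-.02,-.035),(.02,-.035),(0,0)]:
        q=L+a*y+b*z; m=np.linalg.norm(X[...,:2]-q,axis=2)<.004; print(a,b,m.sum(),np.round(np.median(X[m][:,2]),4) if m.any() else None)
E
python3 - <<'E'
from h import *
st(); flush("wrist","w8"); arc(147,.16); arc(147,.09)
E
```

```text
t17.98 tcp [ 0.4888 -0.0071  0.1701] jawyaw 11.8 down [ 0.  0. -1.] F [-0.1 -0.1 -0.2] op 0.0497 q [-0.25  0.3   1.7   0.    1.14 -0.46]
-0.02 0.03 72 0.0603
0.02 0.03 72 0.0601
0 0.035 73 0.0604
-0.02 0 68 0.0602
0.02 0 70 0.0603
-0.02 -0.035 62 0.0605
0.02 -0.035 65 0.0604
0 0 78 0.0823
row [ 1.71  0.1  -5.6 ] [-30.1   0.4  -0.5] j6 -0.46
row [ 8.71  0.03 -5.62] [-30.1   0.4  -0.5] j6 -0.46
```

View pics/w8.png

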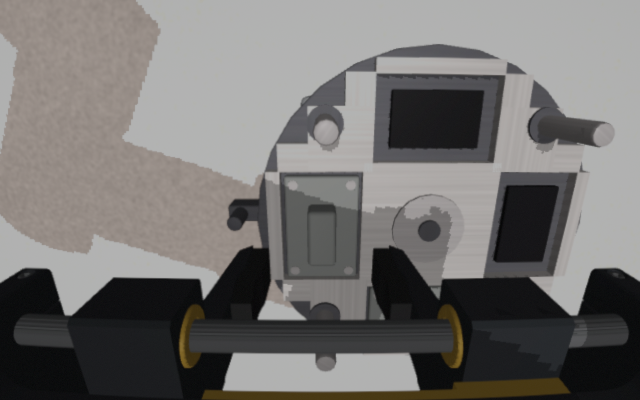

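step_arm(series=[[-1, 0, -3, -10, 0, 0, 5], [0, 0, -5.6, -20, 0, -0.3, 5], [1.7, 0.1, -5.6, -30, 0.4, -0.5, 5], [5, 0, -5.6, -30, 0.4, -0.5, 5], [8.2, 0, -5.6, -30, 0.4, -0.5, 5]])

```text
t: 18.65
tcp_pos: [0.4799, 0.0504, 0.0941]
tcp_rot: [0.646, 0.288, 0.646, -0.287]
ft_force: [1.0, -0.7, -0.0]
opening: 0.0499
```

step_arm(series=[[0, 0, 0, 0, 0, 0, 5], [0, 0, 0, 0, 0, 0, 2.2], [0, 0, 0, 0, 0, 0, 2.2]], grip_force=20)

```text
t: 19.02
tcp_pos: [0.4806, 0.0503, 0.0952]
tcp_rot: [0.647, 0.288, 0.645, -0.287]
ft_force: [-0.5, -0.4, 0.3]
opening: 0.0321
```

```bash
python3 - <<'E'
from h import *
st();arcs([151,156,161,166,171])
E
```

```text
t19.02 tcp [0.4806 0.0503 0.0952] jawyaw 42.0 down [ 0.003  0.    -1.   ] F [-0.5 -0.4  0.3] op 0.0321 q [-0.14  0.39  1.8   0.    0.95 -0.87]
row [ 0.52 -0.81  0.2 ] [-3.4  0.1 -0.1] j6 -0.87
row [ 0.52 -1.79  0.59] [-7.5  0.1 -0.1] j6 -0.87
row [ 0.52 -2.72  1.05] [-11.7   0.1  -0.1] j6 -0.87
row [ 0.52 -3.61  1.6 ] [-15.9   0.1  -0.1] j6 -0.87
row [ 0.52 -4.46  2.23] [-20.    0.1  -0.1] j6 -0.87
```

step_arm(series=[[0.5, -0.8, 0.2, -3.4, 0.1, 0, 2.2], [0.5, -1.8, 0.6, -7.5, 0.1, 0, 2.2], [0.5, -2.7, 1, -11.7, 0.1, 0, 2.2], [0.5, -3.6, 1.6, -15.9, 0.1, 0, 2.2], [0.5, -4.5, 2.2, -20, 0.1, 0, 2.2]])

```text
t: 19.65
tcp_pos: [0.4628, 0.0043, 0.0915]
tcp_rot: [0.688, 0.172, 0.685, -0.169]
ft_force: [4.0, 7.7, 2.6]
opening: 0.0222
```

```bash
python3 - <<'E'
from h import *
st();arcs([176,181,186,191,196])
E
```

```text
t19.65 tcp [0.4628 0.0043 0.0915] jawyaw 62.1 down [ 0.005  0.003 -1.   ] F [4.  7.7 2.6] op 0.0222 q [-0.25  0.36  1.86  0.    0.91 -1.33]
row [ 0.15 -1.03  0.36] [-4.1  0.2 -0.3] j6 -1.33
row [ 0.14 -1.97  0.83] [-8.2  0.2 -0.3] j6 -1.33
row [ 0.14 -2.86  1.37] [-12.4   0.2  -0.3] j6 -1.33
row [ 0.14 -3.7   2.  ] [-16.6   0.2  -0.2] j6 -1.33
row [ 0.14 -4.49  2.69] [-20.7   0.2  -0.2] j6 -1.33
```

step_arm(series=[[0.1, -1, 0.4, -4.1, 0.2, -0.3, 2.2], [0.1, -2, 0.8, -8.2, 0.2, -0.3, 2.2], [0.1, -2.9, 1.4, -12.4, 0.2, -0.3, 2.2], [0.1, -3.7, 2, -16.6, 0.2, -0.3, 2.2], [0.1, -4.5, 2.7, -20.7, 0.2, -0.3, 2.2]])

```text
t: 20.27
tcp_pos: [0.4655, -0.0476, 0.0913]
tcp_rot: [0.706, 0.044, 0.706, -0.044]
ft_force: [-1.3, 5.8, 3.4]
opening: 0.022
```

```bash
python3 - <<'E'
from h import *
st();arcs([201,206,211,216,221])
E
```

```text
t20.27 tcp [ 0.4655 -0.0476  0.0913] jawyaw 82.9 down [ 0.  0. -1.] F [-1.3  5.8  3.4] op 0.022 q [-0.35  0.37  1.85  0.    0.92 -1.8 ]
row [ 0.13 -0.97  0.46] [-4.1  0.  -0. ] j6 -1.8
row [ 0.13 -1.88  0.99] [-8.2  0.  -0. ] j6 -1.8
row [ 0.13 -2.73  1.6 ] [-12.4   0.   -0. ] j6 -1.8
row [ 0.13 -3.52  2.28] [-16.6   0.   -0. ] j6 -1.8
row [ 0.13 -4.25  3.03] [-20.7   0.   -0. ] j6 -1.8
```

step_arm(series=[[0.1, -1, 0.5, -4.1, 0, 0, 2.2], [0.1, -1.9, 1, -8.2, 0, 0, 2.2], [0.1, -2.7, 1.6, -12.4, 0, 0, 2.2], [0.1, -3.5, 2.3, -16.6, 0, 0, 2.2], [0.1, -4.2, 3, -20.7, 0, 0, 2.2]])

```text
t: 20.9
tcp_pos: [0.4902, -0.093, 0.091]
tcp_rot: [0.702, -0.085, 0.702, 0.085]
ft_force: [-0.7, 2.1, -0.2]
opening: 0.022
```

```bash
python3 - <<'E'
from h import *
st();arcs([225,229,234,238])
E
```

```text
t20.90 tcp [ 0.4902 -0.093   0.091 ] jawyaw 103.8 down [ 0.  0. -1.] F [-0.7  2.1 -0.2] op 0.022 q [-0.42  0.43  1.76  0.    0.96 -2.23]
row [ 0.1  -0.79  0.41] [-3.2  0.  -0. ] j6 -2.23
row [ 0.1  -1.49  0.87] [-6.6  0.  -0. ] j6 -2.23
row [ 0.1  -2.32  1.51] [-10.7   0.   -0. ] j6 -2.23
row [ 0.1  -2.94  2.07] [-14.1   0.   -0. ] j6 -2.23
```

step_arm(series=[[0.1, -0.8, 0.4, -3.2, 0, 0, 2.2], [0.1, -1.5, 0.9, -6.6, 0, 0, 2.2], [0.1, -2.3, 1.5, -10.7, 0, 0, 2.2], [0.1, -2.9, 2.1, -14.1, 0, 0, 2.2], [0.1, -2.9, 2.1, -14.1, 0, 0, 2.2]])

```text
t: 21.52
tcp_pos: [0.518, -0.1165, 0.0907]
tcp_rot: [0.687, -0.17, 0.686, 0.17]
ft_force: [-0.6, -0.4, -0.5]
opening: 0.0219
```

step_arm(series=[[0, 0, 0, 0, 0, 0, 4.5], [0, 0, 0, 0, 0, 0, 4.5], [0, 0, 0, 0, 0, 0, 4.5], [-5, 0, 0, 0, 0, 0, 4.5], [-11, 0, 0, 0, 0, 0, 4.5]])

```text
t: 22.15
tcp_pos: [0.5172, -0.1162, 0.2015]
tcp_rot: [0.686, -0.17, 0.686, 0.17]
ft_force: [0.5, 0.2, -0.3]
opening: 0.0451
```

```bash
python3 - <<'E'
from h import *
st();p,d,E,s=snap("top","t2");X=cloud("top",d,E);z=X[...,2]
m=(z>0.1)&(z<0.13)&(X[...,0]>.35)&(X[...,0]<.95)&(abs(X[...,1])<.3)
k,l,s,c=cv2.connectedComponentsWithStats(m.astype(np.uint8))
for i in range(1,k): print("post",c[i],s[i,4],X[l==i].mean(0))
m=((z>0.004)&(z<0.045)&(X[...,0]>.2)&(X[...,0]<.85)&(abs(X[...,1])<.6)).astype(np.uint8)
k,l,s,c=cv2.connectedComponentsWithStats(m)
for i in range(1,k):
    if s[i,4]>200: print(np.round(c[i]),s[i,4],np.round(X[l==i].mean(0),3),np.median(p[l==i],0))
snap("scene","s2")
E
```

```text
t22.15 tcp [ 0.5172 -0.1162  0.2015] jawyaw 117.8 down [-0.     0.001 -1.   ] F [ 0.5  0.2 -0.3] op 0.0451 q [-0.44  0.36  1.54  0.    1.25 -2.5 ]
post [348.9  137.95] 20 [ 0.67739368 -0.07763487  0.11728481]
post [302.9  148.05] 20 [0.64254774 0.08775589 0.11623509]
post [313.         193.35294118] 17 [0.47777601 0.05319485 0.11876097]
[220. 148.] 477 [0.673 0.406 0.016] [15. 44. 88.]
[415. 171.] 352 [ 0.573 -0.333  0.013] [66. 66. 65.]
[193. 231.] 371 [0.359 0.499 0.016] [93. 57. 55.]
[226. 255.] 410 [0.269 0.376 0.014] [26.  77.5 36. ]
```

View pics/s2.png

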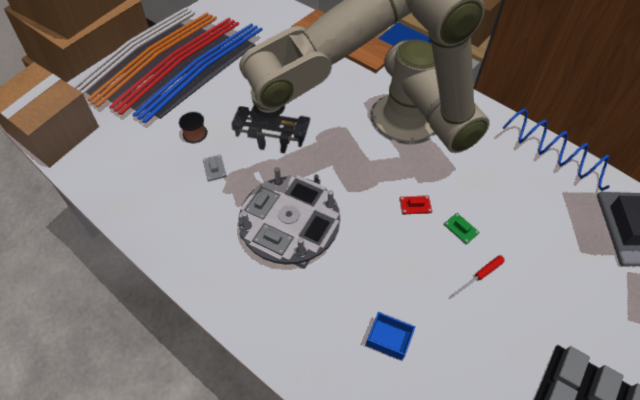

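```bash
python3 - <<'E'
from h import *
T=Rt(); print(np.round(T[:3,:3].T@(np.array([.589,-.302,.2])-T[:3,3])*100,2))
E
```

```text
[  0.84 -19.56  -2.51]
```

step_arm(series=[[0, -4, -0.5, 10.7, 0, 0, 5], [0.5, -8, -1, 21.4, 0, 0, 5], [0.8, -12, -1.5, 32, 0, 0, 5], [0.8, -16, -2, 42.5, 0, 0, 5], [0.8, -19.6, -2.5, 53, 0, 0, 5]])

```text
t: 22.88
tcp_pos: [0.5895, -0.3035, 0.1995]
tcp_rot: [0.694, 0.156, 0.685, -0.157]
ft_force: [0.4, 0.3, 0.6]
opening: 0.0503
```

step_arm(series=[[0, 0, 0, 10.7, 0, 0, 5], [0, 0, 0, 21.4, 0, 0, 5], [0, 0, 0, 32, 0, 0, 5], [0, 0, 0, 42.5, 0, 0, 5], [0, 0, 0, 53, 0, 0, 5]])

```text
t: 23.5
tcp_pos: [0.5893, -0.3034, 0.1986]
tcp_rot: [0.55, 0.451, 0.542, -0.448]
ft_force: [-0.3, -1.1, -0.7]
opening: 0.05
```

```bash
python3 - <<'E'
from h import *
st();go([.589,-.302,.2],np.radians(-27))
E
```

```text
t23.50 tcp [ 0.5893 -0.3034  0.1986] jawyaw 11.1 down [ 0.01  -0.004 -1.   ] F [-0.3 -1.1 -0.7] op 0.05 q [-0.65  0.65  1.09  0.    1.39 -0.85]
row [-0.14 -0.   -0.14] [38.1  0.1 -0.6] j6 -0.85
```

step_arm(series=[[0, 0, 0, 10, 0, -0.3, 5], [-0.1, 0, -0.1, 20, 0.1, -0.6, 5], [-0.1, 0, -0.1, 30, 0.1, -0.6, 5], [-0.1, 0, -0.1, 38, 0.1, -0.6, 5], [-0.1, 0, -0.1, 38, 0.1, -0.6, 5]])

```text
t: 24.12
tcp_pos: [0.589, -0.3023, 0.1989]
tcp_rot: [-0.37, -0.602, -0.37, 0.603]
ft_force: [0.1, 0.1, -0.2]
opening: 0.0497
```

```bash
python3 - <<'E'
from h import *
st(); snap("wrist","w9")
p=cv2.imread("pics/w9.png"); c=p[60:340,140:500]; cv2.imwrite("pics/w9c.png",cv2.resize(c,None,fx=2.1,fy=2.1,interpolation=cv2.INTER_CUBIC))
E
```

```text
t24.12 tcp [ 0.589  -0.3023  0.1989] jawyaw -26.8 down [-0.001 -0.    -1.   ] F [ 0.1  0.1 -0.2] op 0.0497 q [-0.65  0.65  1.08 -0.    1.41 -0.18]
```

View pics/w9c.png

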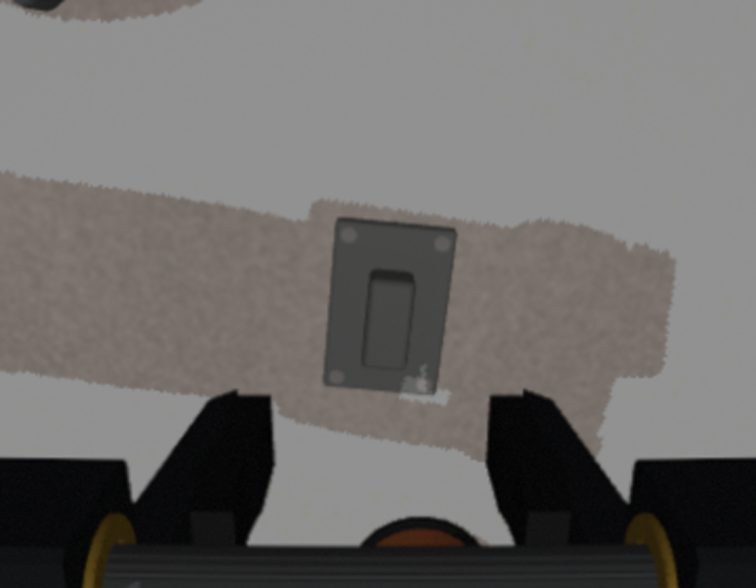

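```bash
python3 - <<'E'
from h import *
E=np.load("pics/w9_E.npy")
a=quad([(337,220),(456,231),(435,393),(324,385)],2.1,[140,60],.009,E)
b=quad([(370,279),(413,282),(405,370),(363,366)],2.1,[140,60],.031,E)
c=(a+b)/2; print(c); go([c[0],c[1],.0125],np.radians(-32))
E
```

```text
ctr [ 0.5762 -0.337   0.009 ] top dir -31.71 side dir -122.21 sides [0.0583 0.0875 0.0586 0.0884]
ctr [ 0.576  -0.3366  0.031 ] top dir -31.81 side dir -121.18 sides [0.0201 0.0449 0.0205 0.0442]
[ 0.57612295 -0.33679835  0.02      ]
row [18.65  0.41  3.65] [5.3 0.  0. ] j6 -0.18
```

step_arm(series=[[5, 0.4, 3.7, 5.3, 0, 0, 5], [10, 0.4, 3.7, 5.3, 0, 0, 5], [14, 0.4, 3.7, 5.3, 0, 0, 5], [17.4, 0.4, 3.7, 5.3, 0, 0, 5], [18.4, 0.4, 3.7, 5.3, 0, 0, 5]])

```text
t: 24.8
tcp_pos: [0.5749, -0.3365, 0.0128]
tcp_rot: [-0.342, -0.618, -0.344, 0.619]
ft_force: [0.1, -0.1, 0.1]
opening: 0.0502
```

```bash
python3 - <<'E'
from h import *
st();go([.5761,-.3368,.0115],np.radians(-32))
E
```

```text
t24.80 tcp [ 0.5749 -0.3365  0.0128] jawyaw -31.9 down [-0.003  0.002 -1.   ] F [ 0.1 -0.1  0.1] op 0.0502 q [-0.7   0.85  1.23 -0.    1.06 -0.15]
row [ 0.13  0.12 -0.03] [ 0.1 -0.   0.2] j6 -0.15
```

step_arm(series=[[0.15, 0.1, 0, 0, 0, 0.2, 4], [0.15, 0.1, 0, 0, 0, 0.2, 1.5], [0.15, 0.1, 0, 0, 0, 0.2, 1.5], [0.15, 0.1, 0, 0, 0, 0.2, 1.5], [0.15, 0.1, 0, 0, 0, 0.2, 1.5]], grip_force=30)

```text
t: 25.42
tcp_pos: [0.5763, -0.3373, 0.0125]
tcp_rot: [0.344, 0.618, 0.343, -0.618]
ft_force: [-1.0, 1.0, 5.8]
opening: 0.022
```

step_arm(series=[[-4, 0, 0, 0, 0, 0, 1.5], [-9, 0, 0, 0, 0, 0, 1.5], [-14, 0, 0, 0, 0, 0, 1.5], [-18.5, 0, 0, 0, 0, 0, 1.5]])

```text
t: 25.92
tcp_pos: [0.5759, -0.337, 0.1993]
tcp_rot: [0.344, 0.618, 0.343, -0.618]
ft_force: [0.6, -0.1, -1.3]
opening: 0.022
```

```bash
python3 - <<'E'
from h import *
st();go([.4945,-.033,.18],np.radians(12))
E
```

```text
t25.93 tcp [ 0.5759 -0.337   0.1993] jawyaw -31.9 down [ 0.001 -0.001 -1.   ] F [ 0.6 -0.1 -1.3] op 0.022 q [-0.7   0.66  1.06  0.    1.41 -0.15]
row [  1.89 -22.99 -21.51] [-43.9   0.   -0.1] j6 -0.15
```

step_arm(series=[[0, -3.5, -3.3, -8, 0, 0, 1.5], [0, -7.3, -6.8, -17, 0, 0, 1.5], [0, -11, -10.3, -26, 0, 0, 1.5], [0, -14.7, -13.8, -35, 0, 0, 1.5], [0.5, -18.4, -17.2, -43.9, 0, 0, 1.5]])

```text
t: 26.55
tcp_pos: [0.5101, -0.0922, 0.1942]
tcp_rot: [0.552, 0.444, 0.55, -0.444]
ft_force: [-0.6, -0.3, -1.5]
opening: 0.022
```

```bash
python3 - <<'E'
from h import *
st();go([.4945,-.033,.18],np.radians(12))
E
```

```text
t26.55 tcp [ 0.5101 -0.0922  0.1942] jawyaw 12.3 down [ 0.002 -0.001 -1.   ] F [-0.6 -0.3 -1.5] op 0.022 q [-0.41  0.34  1.59 -0.    1.22 -0.62]
row [ 1.41 -0.26 -6.12] [ 0.3  0.1 -0.1] j6 -0.62
```

step_arm(series=[[0.5, -0.1, -3, 0.3, 0, 0, 1.5], [1.4, -0.3, -6.1, 0.3, 0.1, -0.1, 1.5], [1.4, -0.3, -6.1, 0.3, 0.1, -0.1, 1.5], [1.4, -0.3, -6.1, 0.3, 0.1, -0.1, 1.5]])

```text
t: 27.05
tcp_pos: [0.4945, -0.0339, 0.1804]
tcp_rot: [0.55, 0.445, 0.549, -0.445]
ft_force: [1.1, -0.4, -1.4]
opening: 0.0218
```

```bash
python3 - <<'E'
from h import *
st();snap("wrist","w10")
p=cv2.imread("pics/w10.png"); c=p[0:300,200:600]; cv2.imwrite("pics/w10c.png",cv2.resize(c,None,fx=2,fy=2,interpolation=cv2.INTER_CUBIC))
E
```

```text
t27.05 tcp [ 0.4945 -0.0339  0.1804] jawyaw 12.0 down [ 0.001 -0.    -1.   ] F [ 1.1 -0.4 -1.4] op 0.0218 q [-0.31  0.3   1.67 -0.    1.17 -0.51]
```

View pics/w10c.png

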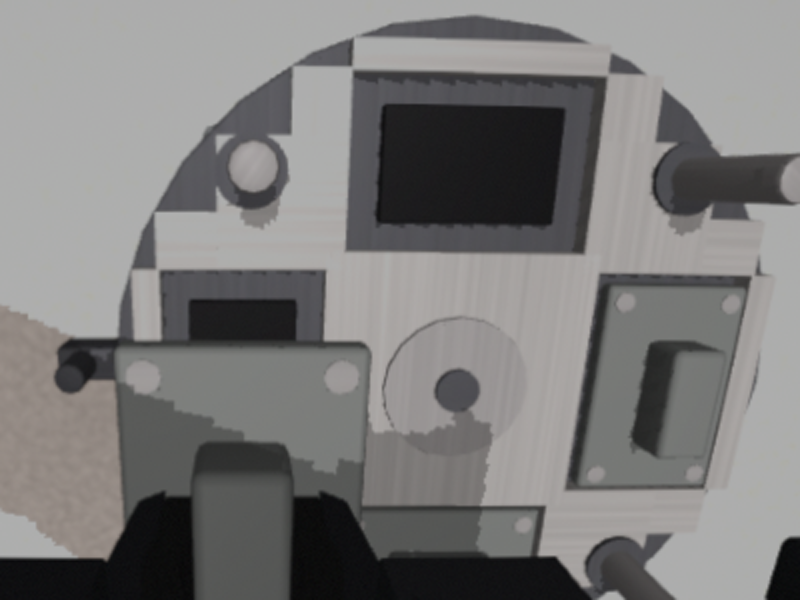

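Same view as before, with the covers at step1 and step2 in place. Going down.

```bash
python3 - <<'E'
from h import *
go([.4943,-.0333,.075],np.radians(12))
E
```

```text
row [10.54 -0.02 -0.08] [-0.1  0.  -0. ] j6 -0.51
```

step_arm(series=[[3, 0, -0.1, 0, 0, 0, 1.5], [6, 0, -0.1, 0, 0, 0, 1.5], [8.5, 0, -0.1, 0, 0, 0, 1.5], [10, 0, -0.1, 0, 0, 0, 1.5], [10.5, 0, -0.1, 0, 0, 0, 1.5]])

```text
t: 27.72
tcp_pos: [0.4945, -0.0336, 0.075]
tcp_rot: [0.549, 0.445, 0.549, -0.445]
ft_force: [0.1, -0.0, -1.7]
opening: 0.0219
```

```bash
python3 - <<'E'
from h import *
st();go([.4943,-.0333,.0685],np.radians(12))
E
```

```text
t27.73 tcp [ 0.4945 -0.0336  0.075 ] jawyaw 11.9 down [ 0. -0. -1.] F [ 0.1 -0.  -1.7] op 0.0219 q [-0.3   0.45  1.78 -0.    0.91 -0.51]
row [ 0.65 -0.01 -0.03] [-0.1  0.  -0. ] j6 -0.51
```

step_arm(series=[[0.3, 0, 0, 0, 0, 0, 1.5], [0.7, 0, 0, 0, 0, 0, 1.5], [0.9, 0, 0, 0, 0, 0, 1.5], [1.1, 0, 0, 0, 0, 0, 1.5], [1.3, 0, 0, 0, 0, 0, 1.5]])

```text
t: 28.35
tcp_pos: [0.4951, -0.0339, 0.0632]
tcp_rot: [0.55, 0.446, 0.548, -0.445]
ft_force: [-7.0, 0.4, 28.3]
opening: 0.022
```

```bash
python3 - <<'E'
from h import *
st()
E
```

```text
t28.35 tcp [ 0.4951 -0.0339  0.0632] jawyaw 11.9 down [ 0.002 -0.001 -1.   ] F [-7.   0.4 28.3] op 0.022 q [-0.3   0.47  1.79 -0.    0.88 -0.51]
```

Fully home at 28 N. Releasing, retreating and checking.

step_arm(series=[[-0.1, 0, 0, 0, 0, 0, 4], [-0.1, 0, 0, 0, 0, 0, 4], [-0.1, 0, 0, 0, 0, 0, 4], [-5, 0, 0, 0, 0, 0, 5], [-11, 0, -3, 0, 0, 0, 5]])

```text
t: 28.98
tcp_pos: [0.4889, -0.0069, 0.1699]
tcp_rot: [0.549, 0.446, 0.548, -0.446]
ft_force: [0.3, 0.1, -0.3]
opening: 0.0501
```

```bash
python3 - <<'E'
from h import *
st(); flush("wrist","w11")
E
```

```text
t28.98 tcp [ 0.4889 -0.0069  0.1699] jawyaw 11.8 down [ 0.001 -0.001 -1.   ] F [ 0.3  0.1 -0.3] op 0.0501 q [-0.25  0.3   1.7  -0.    1.14 -0.46]
-0.02 0.03 74 0.0602
0.02 0.03 76 0.0603
0 0.035 77 0.0603
-0.02 0 71 0.0603
0.02 0 69 0.0604
-0.02 -0.035 64 0.0604
0.02 -0.035 59 0.0604
0 0 81 0.0823
```

step_arm(series=[[-3, 0, -6, 0, 0, 0, 5], [-6, 0, -12, 0, 0, 0, 5], [-6, 0, -18, 0, 0, 0, 5], [-6, 0, -24, 0, 0, 0, 5], [-6, 0, -30, 0, 0, 0, 5]])

```text
t: 29.65
tcp_pos: [0.4284, 0.2857, 0.2357]
tcp_rot: [0.553, 0.447, 0.546, -0.443]
ft_force: [0.1, 0.1, 0.3]
opening: 0.05
```

```bash
python3 - <<'E'
from h import *
st()
for n in("top","scene"):
    p,d,E,s=snap(n,n+"9");X=cloud(n,d,E);z=X[...,2]
    m=(z>0.1)&(z<0.13)&(X[...,0]>.35)&(X[...,0]<.95)&(X[...,1]<.13)&(X[...,1]>-.2)
    k,l,s,c=cv2.connectedComponentsWithStats(m.astype(np.uint8))
    for i in range(1,k): print("post",s[i,4],np.round(X[l==i].mean(0),3))
p=cv2.imread("pics/scene9.png")[40:300,150:510];cv2.imwrite("pics/s9c.png",cv2.resize(p,None,fx=2.2,fy=2.2,interpolation=cv2.INTER_CUBIC))
E
```

```text
t29.65 tcp [0.4284 0.2857 0.2357] jawyaw 12.0 down [ 0.012 -0.002 -1.   ] F [0.1 0.1 0.3] op 0.05 q [ 0.36  0.29  1.54 -0.01  1.3   0.16]
post 21 [ 0.678 -0.078  0.113]
post 19 [0.642 0.088 0.118]
post 20 [ 0.512 -0.112  0.117]
post 17 [0.478 0.053 0.119]
post 40 [ 0.515 -0.11   0.114]
post 44 [0.481 0.056 0.116]
post 44 [ 0.682 -0.076  0.115]
post 46 [0.647 0.09  0.115]
```

View pics/s9c.png

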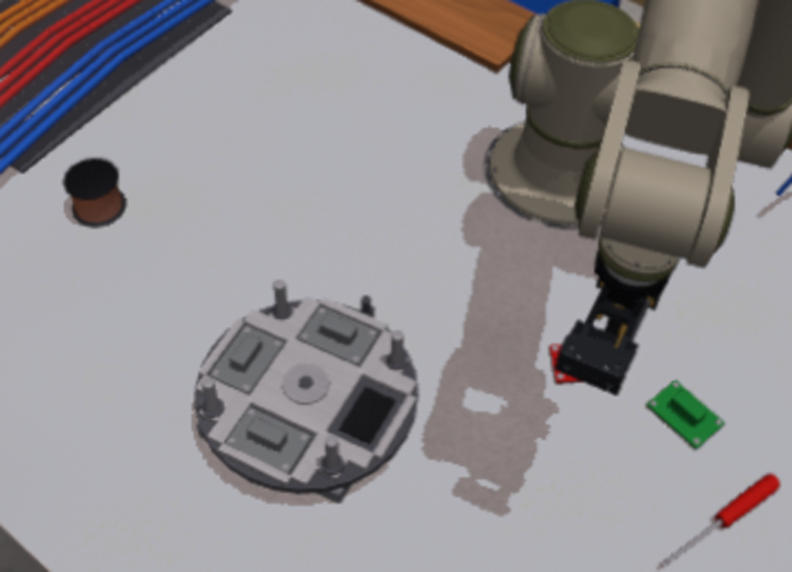

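View pics/w11.png

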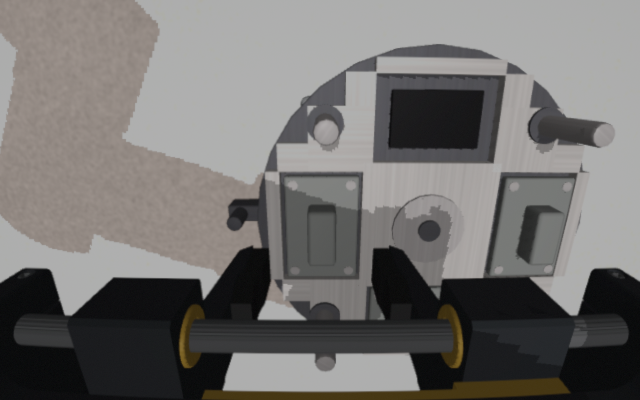

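View pics/top9.png

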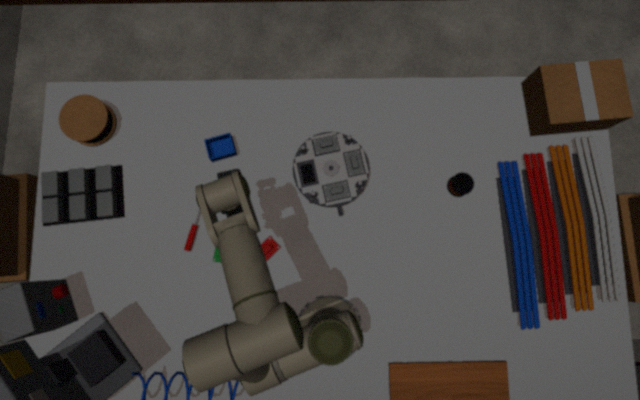

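```bash
python3 - <<'E'
from h import *
st(); print(r.close_job())
E
```

```text
t29.75 tcp [0.4272 0.2882 0.2353] jawyaw 12.3 down [ 0.011 -0.001 -1.   ] F [-0.2 -0.6 -0.1] op 0.0502 q [ 0.37  0.29  1.54 -0.01  1.3   0.15]
the job is handed in; nothing more can be done
None
```

All three loose grey covers are loaded in the dial, and I handed the job in at t = 29.75 s. No fourth cover showed in any of the pictures. I laid and pressed each cover at the pointer with 17 to 28 N on the wrist. Between covers I turned the dial one detent anticlockwise by a post, two indexes in all.

**Covers:** after each press, the wrist camera's depth showed the plate level and flush with the dial face, at 60.1 to 60.5 mm at every point checked, with the hood top at 82.3 mm. The last cover is at the pointer and the earlier two are at step1 and step2. I saw those two in place after indexing but did not measure their depth again.

**Dial:** in the final pictures all four posts are back at their starting positions to within 1 to 2 mm, so the dial is settled in a detent.

**Bystanders:** I left the spool, bin, screwdriver and the red and green look-alikes alone. The arm finished clear and touching nothing.

No check failed or disagreed. The third press reached 28 N, above the suggested 12 to 20 N but below the limits. I saw no knocked cover and no slackened grip during the run.

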